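Load the tins into the ratchet-clamp carrying rack

ROBOT

A 7-joint arm with a two-finger parallel gripper is mounted at the origin on a cart in front of the work surface, level with it; the furniture and walls round the work are solid. World frame = base frame: x ahead of the robot, y to its left, z up, the work surface at z = 0. Lengths are in m, angles in rad, forces in N, time in s.
With the tool pointing down it reaches from about 0.4 to 0.85 m from the base axis. Payload 10.4 kg.
Tool frame: the origin (TCP) lies between the finger pads; the fingertips stand 22 mm ahead of it and the grasp point (between the pads) lies 3 mm ahead of it (r.nose_length is the distance from the TCP to the fingertips, in m); z points along the fingers, y is the line along which they close (so a half turn about z gives the same grasp; the last joint's range is limited). The gripper opens to 87 mm and grips with 3 to 60 N. Pads are 19 mm wide; open, the fingers measure 117 mm over their backs; the gripper's body (75 mm by 190 mm) begins 51 mm behind the grasp point.
Start: joints at [-1.334, 0.332, -0.065, 1.46, 0.022, 1.35, -0.088], TCP at [0.161, 0.604, 0.245] pointing down, gripper open.
Joint ranges: [-2.6, 2.6], [-0.5, 2.12], [-1.47, 1.34], [0.16, 2.42], [-1.27, 4.41], [0.06, 2.06], [-2.6, 2.6]. Speed limits (rad/s): [2.22, 2.22, 2.79, 2.79, 3.14, 3.14, 3.14].

INTERFACE

Orientations are given as a unit quaternion [x, y, z, w].
In Python, from bench import readout, cams, r gives the robot as it stands. The module is installed in compiled form; this text tells all that it offers.
- The arm moves only by the tool step_arm, never from a script. Its argument "deltas" is a list that holds one entry, the list of rows, each a list of 7 numbers: the turn, a rotation vector about the tool's x, y, z in rad, then the shift along the tool's x, y, z in m, then the opening in per cent of the stroke, from 0 (shut) to 100 (fully open). A call has 1 to 20 rows; each row is the pose to reach, as a shift and turn from the pose commanded when the call began, along the tool's axes at that moment; what a row does not reach only later rows make up. A row lasts 1/8 s, in which the tool goes at most 62.5 mm and 10.7 degrees, less where a joint would pass 70% of its speed; a pose out of reach is approached as far as the arm can. A call with a gripper value outside its range is refused whole. The fingers move at their own pace and stop on an object; "squeeze" is the grip in N (left out, the last holds). Time passes only in rows, so rows that repeat a pose let the fingers close. It gives the time, the measured TCP pose, the force, the opening and the grip force at its end, in the units of the state.
- readout.read_state(): the state, without advancing time (a new reading comes with each control period).
- cams.camera(name): name is "scene" or "top" or "wrist"; returns a dict with "img" (420x560x3 uint8, red, green, blue), "fx", "fy", "cx", "cy" (pixels), "origin" and "rotation" of the camera in the world; the wrist camera has in their place "T_tool_cam" (4x4, takes a point from camera to tool coordinates, whose origin is the TCP and whose axes are the flange's). Camera axes: x right, y up, looking along -z (the intrinsics and any distortion apply to the point x, -y, -z); pixel columns grow to the right and rows downward; lengths in m; the calibration is good to about 2 mm. A picture is of the moment at which its call begins: read the wrist's pose just before it. There is no depth.
- r.close_job(): hands the job in; it is judged then, once.
The state is a dict: "time": time; "joint_positions": joint angles; "joint_vel": joint speeds; "joint_torque": joint torques, N m; "ee_pos": TCP position; "eef_rot": TCP orientation; "ft_force": force on the tool from outside, world axes, zero at the start; "torque": the same for the moment, N m; "width": finger opening in m; "grip_force": force on a finger pad.
Only numpy, scipy, OpenCV 4.12 (cv2) and the standard library are available. Lean on these libraries where they do the work, as an engineer would, in place of code of your own. Each camera call takes 0.05 s, during which the arm holds its last target. There are 200 camera calls.

TASK

Pack the loose tins into the carrying rack for the trip: flip the direction lever of its ratchet to release, swing the handle once all the way away from you (towards the fence) to feel that it free-wheels there and the bar stands still, then work the handle to draw the bar back until the tins fit in. Stand every tin upright on the rack floor against the fence, one to a bay in the row, flip the lever back to tighten and work the handle until the bar clamps the tins snugly against the fence. Leave the jam jar and the pepper mill where they stand.

Things in the scene. Friction and masses are not known exactly. Their poses are not given: they have to be found in the camera images.
- rack: Fixed light-wood rack, 225 (x) x 330 (y) mm, origin at underside; x points away from the robot to the fence, y left along the row. Floor top 10 mm up, x -120 to 105. Fence at the far edge: face at x 93, top 45 mm high. Five steel fins on it (4 mm thick, reaching 8 mm out, tops 35 mm high) at y -144, -72, 0, 72, 144 part four bays. Ratchet axis at x -65, y 0.
- bay1 (a point): Where the centre (half-way up) of a tin comes to lie in bay 1 (counted from the left, +y) when it stands on the rack floor and touches the fence: 28.7 mm in front of the fence face, 46 mm above the worktop. Axes as the rack's.
- bay2 (a point): Where the centre (half-way up) of a tin comes to lie in bay 2 (counted from the left, +y) when it stands on the rack floor and touches the fence: 28.7 mm in front of the fence face, 46 mm above the worktop. Axes as the rack's.
- bay3 (a point): Where the centre (half-way up) of a tin comes to lie in bay 3 (counted from the left, +y) when it stands on the rack floor and touches the fence: 28.7 mm in front of the fence face, 46 mm above the worktop. Axes as the rack's.
- bay4 (a point): Where the centre (half-way up) of a tin comes to lie in bay 4 (counted from the left, +y) when it stands on the rack floor and touches the fence: 28.7 mm in front of the fence face, 46 mm above the worktop. Axes as the rack's.
- bar (a joint): How far the clamp bar is drawn back (towards the robot), m, 0 to 0.055. Gap between bar and fence = 30 mm + this. A tin is clamped at 0.0274; from about 0.042 tins are set in easily. Steel bar with rubber face, 280 mm long, 14 mm thick, 14 to 36 mm high. It moves 15 mm per rad of the ratchet wheel and stays where left (about 30 N friction).
- handle (a joint): Angle of the crank handle about the ratchet axis, rad, counter-clockwise from above positive, stops at -0.6 and 0.6. At 0 the arm points to the rack's -y; positive: knob nearer the fence. Lever at release: swinging to negative draws the bar back, to positive free-wheels. Lever at tighten: swinging to positive pushes the bar to the fence, to negative free-wheels.
- lever (a joint): Angle of the direction lever relative to the handle, rad, counter-clockwise from above positive, stops at -0.45 and 0.45; stays where left (about 2 N at the fin). Above 0.3 (fin on the robot side): release. Below -0.3 (fin on the fence side): tighten. Between, both ways lock. At 0 it points straight opposite to the handle arm. Pushing on at its stop turns the handle (from 6 N).
- hub (a point): Point on the vertical ratchet axis, on top of the round handle head (92 mm diameter, top 55 mm above the worktop). Handle and lever turn about this axis.
- knob (a point): Upright round black knob on the handle's end, 22 mm diameter, 54 to 106 mm above the worktop, axis 100 mm from the ratchet axis. The point is on its axis, 85 mm up. Free-wheeling takes about 2.5 N here, with light clicks; driving the bar about 7 N. 20 teeth: up to 0.31 rad of a working stroke is lost before a tooth catches.
- fin (a point): Upright black fin at the end of the direction lever, 24 mm long (along the lever), 10 mm thick, from 58 to 98 mm above the worktop; the point is in its middle 85 mm above the worktop, 42 mm from the ratchet axis; its x axis is across the fin's thickness, y points along the lever away from the axis.
- tin1_mid (a point): Steel food tin, upright cylinder, 57.4 mm diameter, 72 mm high, 0.18 kg; the point is its centre, half-way up (36 mm). Two to four of the four tins are present; all are alike.
- tin2_mid (a point): Steel food tin, upright cylinder, 57.4 mm diameter, 72 mm high, 0.18 kg; the point is its centre, half-way up (36 mm). Two to four of the four tins are present; all are alike.
- tin3_mid (a point): Steel food tin, upright cylinder, 57.4 mm diameter, 72 mm high, 0.18 kg; the point is its centre, half-way up (36 mm). Two to four of the four tins are present; all are alike.
- tin4_mid (a point): Steel food tin, upright cylinder, 57.4 mm diameter, 72 mm high, 0.18 kg; the point is its centre, half-way up (36 mm). Two to four of the four tins are present; all are alike.
- jam_jar: Jam jar, 65 mm diameter, 94 mm high, origin at the underside; stands beside the rack, at the far end of its side. To be left alone.
- pepper_mill: Dark wooden pepper mill, 58 mm diameter, 170 mm high, origin at the underside; stands beside the rack, at the far end of its side. To be left alone.

How it is judged:
By the outcome, as a careful person would: the job done as asked, in the order asked, and still so for the second after the job is handed in, with the robot touching nothing.
Of tin1, tin2, tin3, tin4 only 2 to 4 are there at a start; the rules pass over those that are not, and their reading is None.
At some moment in a run one of tin1, tin2, tin3, tin4 may be knocked a few centimetres aside while the robot is not near it.
It also fails if it takes over 210 s, if anything falls off the work surface, if the arm or the gripper's body presses on something with over 40 N, if the wrist force passes 120 N, or if a joint passes its speed limit or range.

## Working session

There is one attempt and no reset: what is moved stays moved. The work goes in short steps, Python scripts to look and compute and a tool call to move; the robot and the scene stay as the last step left them, time stands still between calls to the robot, and variables do not carry over. Pictures are saved under pics/ and viewed, at most 14 in all, crops included, and the job is handed in when it is done.

Besides the shell and the picture viewer there is one more tool, called after "Emit:" as name(argument=value, ...), one argument or row to a line, values as JSON. step_arm: Moves the arm, as the interface text tells. Its arguments: {"type":"object","properties":{"deltas":{"type":"array"},"squeeze":{"type":"number"}},"required":["deltas"]}

```bash
mkdir -p pics; python3 - <<'E'
from bench import readout,cams,r
import cv2,numpy as np
s=readout.read_state();print({k:np.round(v,4).tolist() for k,v in s.items()}, r.nose_length)
for n in("top","scene"):
    c=cams.camera(n);cv2.imwrite(f"pics/{n}0.png",c["img"][:,:,::-1])
    print(n,{k:np.round(v,4).tolist() for k,v in c.items() if k!="img"})
E
```

```text
{'time': 0.0, 'joint_positions': [-1.3336, 0.3328, -0.0647, 1.4609, 0.0216, 1.3499, -0.0885], 'joint_vel': [0.0002, 0.0006, 0.0017, -0.0009, 0.0005, 0.003, 0.0017], 'joint_torque': [-0.0003, -62.3251, 0.0246, -38.9902, -0.0613, 0.0396, 0.0002], 'ee_pos': [0.1605, 0.6037, 0.2438], 'eef_rot': [0.1295, 0.9916, -0.0007, -0.0001], 'ft_force': [0.072, -0.3964, 0.0421], 'torque': [0.0135, 0.0065, 0.0054], 'grip_force': 0.0, 'width': 0.0871} 0.022
top {'fx': 418.8584, 'fy': 418.8584, 'cx': 280.6637, 'cy': 208.8044, 'origin': [0.4827, -0.0041, 1.2877], 'rotation': [-0.0342, 0.0227, 0.709, -0.704]}
scene {'fx': 425.452, 'fy': 425.452, 'cx': 275.1054, 'cy': 214.0962, 'origin': [0.147, -0.6151, 0.8426], 'rotation': [0.3623, -0.1096, -0.255, 0.8898]}
```

View pics/top0.png

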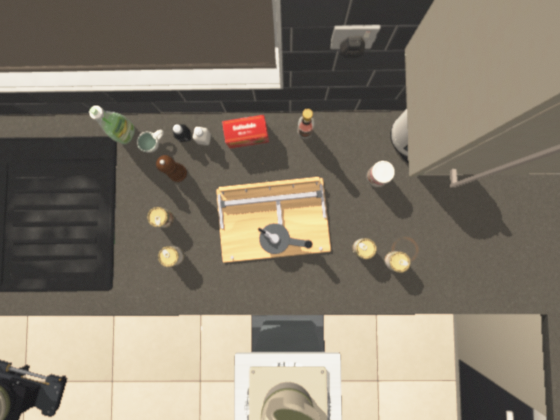

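View pics/scene0.png

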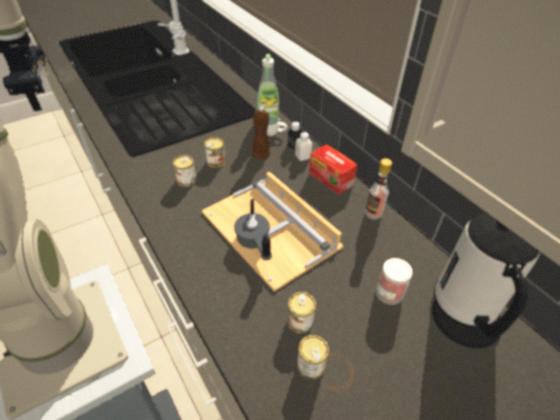

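Top view: rack around (273,220), hub at (274,238), knob (308,244), lever fin about (262,232). Tins are at (158,217), (170,257), (366,248) and (399,262), the jar at (380,174), and the mill at about (170,165).

```bash
cat > h.py <<'E'
from bench import readout,cams,r
import cv2,numpy as np
from scipy.spatial.transform import Rotation as R
def cam(n):
    s=readout.read_state();c=cams.camera(n)
    if n=="wrist":
        T=np.eye(4);T[:3,:3]=R.from_quat(s["eef_rot"]).as_matrix();T[:3,3]=s["ee_pos"]
        T=T@np.array(c["T_tool_cam"]);c["o"],c["R"]=T[:3,3],T[:3,:3]
    else: c["o"]=np.array(c["origin"]);c["R"]=R.from_quat(c["rotation"]).as_matrix() if np.size(c["rotation"])==4 else np.array(c["rotation"])
    return c
def px2w(c,u,v,z):
    d=c["R"]@np.array([(u-c["cx"])/c["fx"],-(v-c["cy"])/c["fy"],-1.])
    return c["o"]+d*(z-c["o"][2])/d[2]
def w2px(c,p):
    q=c["R"].T@(np.asarray(p,float)-c["o"]);return np.array([c["cx"]+c["fx"]*q[0]/-q[2],c["cy"]+c["fy"]*q[1]/q[2]])
def crop(c,x0,y0,x1,y1,k,name):
    cv2.imwrite("pics/"+name,cv2.resize(c["img"][y0:y1,x0:x1,::-1],None,fx=k,fy=k,interpolation=cv2.INTER_CUBIC))
def goto(p,yaw=None):
    """rows' final shift/turn in tool axes for TCP p; yaw: world angle of tool y-axis"""
    s=readout.read_state();M=R.from_quat(s["eef_rot"])
    sh=M.inv().apply(np.asarray(p)-s["ee_pos"])
    out=[sh.round(4).tolist()]
    if yaw is not None:
        y=np.array([np.cos(yaw),np.sin(yaw),0]);z=np.array([0,0,-1.])
        D=R.from_matrix(np.c_[np.cross(y,z),y,z])
        for k in(0,1):
            out.append((M.inv()*D*R.from_euler('z',np.pi*k)).as_rotvec().round(4).tolist())
    print(out);return out
E
python3 - <<'E'
from h import *
c=cam("top");crop(c,140,160,420,280,2.85,"t1.png")
for n,u,v,z in[("hub",274.5,238,.055),("knob",308,244,.106),("fin",262,231,.098),("t",158,217,.072),("t",170,257,.072),("t",366,248,.072),("t",399,262,.072),("jar",383,172,.094),("mill",165,162,.17),("rackBL",222,262,.01),("rackBR",329,255,.01),("fenceL",218,189,.045),("fenceR",322,179,.045)]: print(n,px2w(c,u,v,z).round(4))
E
```

```text
hub [0.4962 0.0344 0.055 ]
knob [ 0.4783 -0.0612  0.106 ]
fin [0.5158 0.0685 0.098 ]
t [0.5595 0.3741 0.072 ]
t [0.4431 0.3371 0.072 ]
t [ 0.4656 -0.2297  0.072 ]
t [ 0.425  -0.3231  0.072 ]
jar [ 0.6826 -0.2791  0.094 ]
mill [0.7027 0.3271 0.17  ]
rackBL [0.4251 0.1957 0.01  ]
rackBR [ 0.4443 -0.129   0.01  ]
fenceL [0.6439 0.2033 0.045 ]
fenceR [ 0.6714 -0.1082  0.045 ]
```

View pics/t1.png

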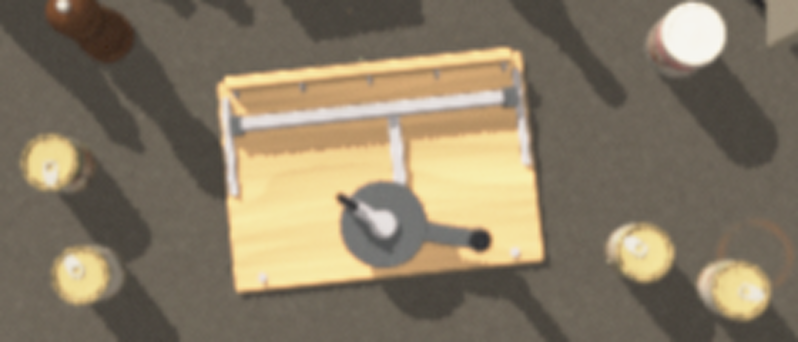

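Clearer crop: fin at (348,202) in the crop pointing up-left, on the fence side (tighten), knob at (480,240), bar close to the fence. Moving the wrist camera over the rack next.

```bash
python3 - <<'E'
from h import *
goto([.48,.03,.40],1.64)
c=cams.camera("wrist");print(np.round(c["T_tool_cam"],4).tolist(),c["fx"],c["cx"],c["cy"])
E
```

```text
[[-0.4562, -0.4726, -0.1555], [-0.0011, -0.0002, -0.329], [-0.0002, 0.0016, 2.8126]]
[[0.0006, 0.9616, 0.2744, 0.0753], [1.0, -0.0007, 0.0002, 0.0001], [0.0004, 0.2744, -0.9616, -0.1399], [0.0, 0.0, 0.0, 1.0]] 306.4033240036256 276.33398929193373 210.48788403603052
```

Emit:
step_arm(
  deltas=[
    [[0,0,-0.329,-0.456,-0.473,-0.155,100],[0,0,-0.329,-0.456,-0.473,-0.155,100],[0,0,-0.329,-0.456,-0.473,-0.155,100],[0,0,-0.329,-0.456,-0.473,-0.155,100],[0,0,-0.329,-0.456,-0.473,-0.155,100],[0,0,-0.329,-0.456,-0.473,-0.155,100],[0,0,-0.329,-0.456,-0.473,-0.155,100],[0,0,-0.329,-0.456,-0.473,-0.155,100],[0,0,-0.329,-0.456,-0.473,-0.155,100],[0,0,-0.329,-0.456,-0.473,-0.155,100],[0,0,-0.329,-0.456,-0.473,-0.155,100],[0,0,-0.329,-0.456,-0.473,-0.155,100],[0,0,-0.329,-0.456,-0.473,-0.155,100],[0,0,-0.329,-0.456,-0.473,-0.155,100],[0,0,-0.329,-0.456,-0.473,-0.155,100]],
  ],
)

```text
time: 2.08
ee_pos: [0.4794, 0.0306, 0.3994]
eef_rot: [-0.035, 0.999, 0.0, -0.0]
ft_force: [0.1, 0.1, 0.3]
width: 0.0874
grip_force: 0.0
```

```bash
python3 - <<'E'
from h import *
c=cam("wrist");print(readout.read_state()["ee_pos"],readout.read_state()["joint_positions"]);crop(c,0,0,560,420,1.42,"w1.png");np.save("w1.npy",c["img"])
E
```

```text
[0.47949862 0.03046554 0.39944969] [-0.7032045  -0.05956153  0.52224814  1.5733651   0.0295386   1.61992322
  1.46111832]
```

View pics/w1.png

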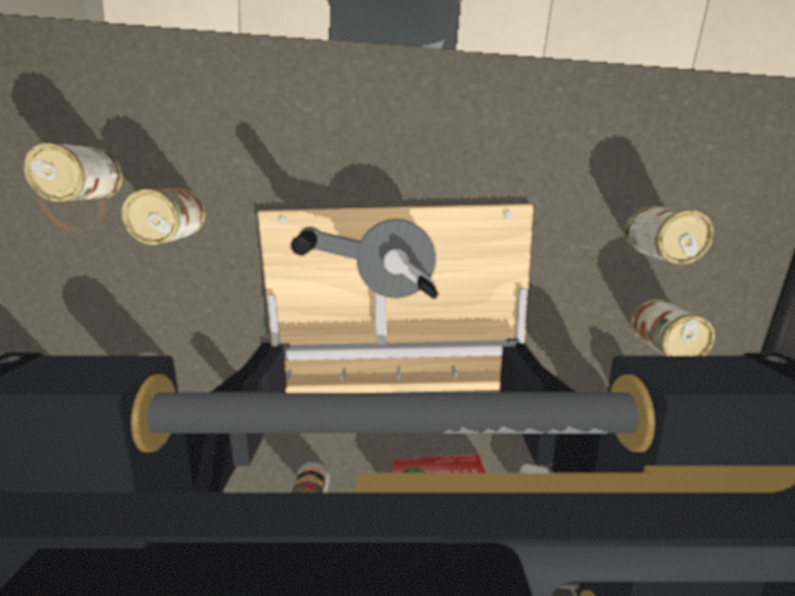

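Wrist view: rack near corners at (257,208) and (533,204), hub head at (396,258), knob top (303,241), fin (428,288), bar close to the fence, and four tins with tops at (55,172), (155,216), (683,237), (686,337).

```bash
python3 - <<'E'
from h import *
from scipy.optimize import least_squares
c=cam("wrist");print([k for k in c]);
t=cam("top")
k=1.42
for n,u,v,z in[("knob",303,241,.106),("fin",428,288,.098),("t",55,172,.072),("t",155,216,.072),("t",683,237,.072),("t",686,337,.072),("hub",396,258,.055)]: print(n,px2w(c,u/k,v/k,z).round(4))
q=2.85;o=np.array([140,160])
# rack-frame points: (x,y,z), cam, px
P=[(-.120,-.165,.01,c,257/k,210/k),(-.120,.165,.01,c,533/k,206/k),(-.065,0,.055,c,396/k,258/k),
(-.120,-.165,.01,t,140+543/q,160+262/q),(-.120,.165,.01,t,140+237/q,160+291/q),(-.065,0,.055,t,140+384/q,160+224/q),(.105,.165,.045,t,140+220/q,160+80/q),(.105,-.165,.045,t,140+520/q,160+49/q)]
def f(p):
    e=[]
    for x,y,z,cc,u,v in P:
        w=[p[0]+x*np.cos(p[2])-y*np.sin(p[2]),p[1]+x*np.sin(p[2])+y*np.cos(p[2]),z]
        e+=list(w2px(cc,w)-[u,v])
    return e
s=least_squares(f,[.55,.04,.07]);print(s.x.round(4),np.round(s.fun,1))
E
```

```text
['img', 'fx', 'fy', 'cx', 'cy', 'T_tool_cam', 'o', 'R']
knob [ 0.4741 -0.0593  0.106 ]
fin [0.5155 0.0705 0.098 ]
t [ 0.4264 -0.3221  0.072 ]
t [ 0.4641 -0.2228  0.072 ]
t [0.4462 0.3409 0.072 ]
t [0.5587 0.3734 0.072 ]
hub [0.4941 0.0356 0.055 ]
[0.5599 0.0405 0.0861] [-0.5 -1.1 -0.  -1.2 -0.5  0.6  0.1 -0.3 -0.8 -0.5 -0.4 -0.2 -2.7 -1.2
  1.7 -0.7]
```

```bash
cat >> h.py <<'E'
RX,RY,RW=.5599,.0405,.086
HUB=np.array([RX,RY])-.065*np.array([np.cos(RW),np.sin(RW)])
def rack(x,y): return np.array([RX+x*np.cos(RW)-y*np.sin(RW),RY+x*np.sin(RW)+y*np.cos(RW)])
def rows(poses,op):
    """poses: (x,y,z,yaw) -> rows relative to the present pose"""
    s=readout.read_state();M=R.from_quat(s["eef_rot"])
    for p in poses:
        y=np.array([np.cos(p[3]),np.sin(p[3]),0]);z=np.array([0,0,-1.])
        t=(M.inv()*R.from_matrix(np.c_[np.cross(y,z),y,z])).as_rotvec();d=M.inv().apply(np.array(p[:3])-s["ee_pos"])
        print("["+", ".join("%g"%v for v in [*t.round(2),*d.round(3),op])+"],")
def knob(th,z=.087,rad=.1):
    a=RW-np.pi/2+th;return[*(HUB+rad*np.array([np.cos(a),np.sin(a)])),z,a+np.pi/2]
def fin(a,z=.088,rad=.042): return[*(HUB+rad*np.array([np.cos(a),np.sin(a)])),z,a-np.pi/2]
E
python3 - <<'E'
from h import *
rows([fin(1.05,.16),fin(1.05,.088)],28)
E
```

```text
[0, -0, 2.16, -0.039, 0.039, 0.239, 28],
[0, -0, 2.16, -0.039, 0.038, 0.311, 28],
```

Emit:
step_arm(
  deltas=[
    [[0,0,2.16,-0.039,0.039,0.239,28],[0,0,2.16,-0.039,0.039,0.239,28],[0,0,2.16,-0.039,0.039,0.239,28],[0,0,2.16,-0.039,0.039,0.239,28],[0,0,2.16,-0.039,0.039,0.239,28],[0,0,2.16,-0.039,0.039,0.239,28],[0,0,2.16,-0.039,0.039,0.239,28],[0,0,2.16,-0.039,0.039,0.239,28],[0,0,2.16,-0.039,0.039,0.239,28],[0,0,2.16,-0.039,0.039,0.239,28],[0,0,2.16,-0.039,0.039,0.239,28],[0,0,2.16,-0.039,0.039,0.239,28],[0,0,2.16,-0.039,0.039,0.239,28],[0,0,2.16,-0.039,0.039,0.239,28],[0,0,2.16,-0.039,0.039,0.239,28]],
  ],
)

```text
time: 4.1
ee_pos: [0.5159, 0.0714, 0.1605]
eef_rot: [0.865, 0.502, 0.0, -0.0]
ft_force: [0.2, 0.1, -0.1]
width: 0.0243
grip_force: 0.0
```

```bash
python3 - <<'E'
from h import *
c=cam("wrist");crop(c,80,0,480,300,2,"w2.png")
print(readout.read_state()["ee_pos"],readout.read_state()["width"])
E
```

```text
[0.51593406 0.07139082 0.16053433] 0.02436663723997423
```

View pics/w2.png

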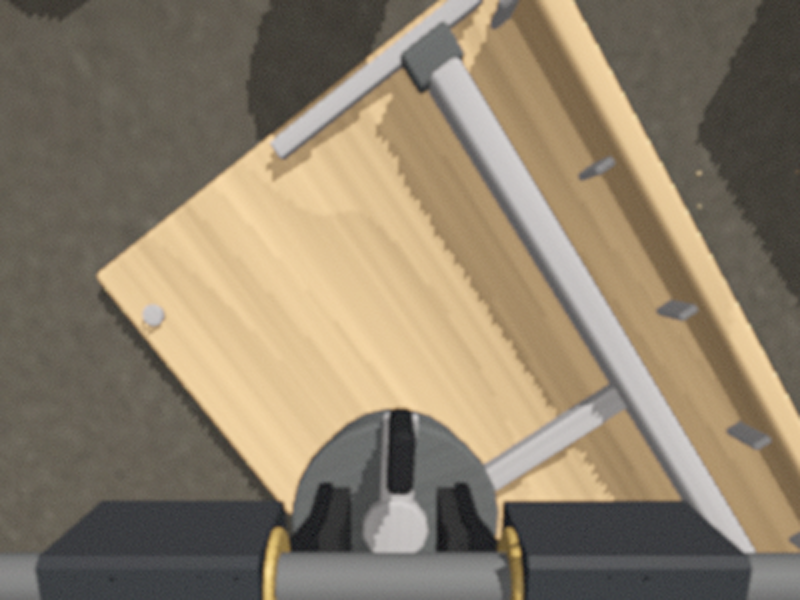

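Fin is centred between the fingers (fin at (400,450), fingers at 335 and 460). Descending, then sweeping the lever.

```bash
python3 - <<'E'
from h import *
rows([fin(1.05)]*2+[fin(a) for a in np.linspace(1.05,2.02,11)[1:]],28)
E
```

```text
[-0, -0, 0, 0, 0, 0.073, 28],
[-0, -0, 0, 0, 0, 0.073, 28],
[-0, -0, -0.1, -0, -0.004, 0.073, 28],
[-0, -0, -0.19, -0.001, -0.008, 0.073, 28],
[-0, -0, -0.29, -0.002, -0.012, 0.073, 28],
[-0, -0, -0.39, -0.003, -0.016, 0.073, 28],
[-0, -0, -0.48, -0.005, -0.019, 0.073, 28],
[-0, -0, -0.58, -0.007, -0.023, 0.073, 28],
[-0, -0, -0.68, -0.009, -0.026, 0.073, 28],
[-0, -0, -0.77, -0.012, -0.029, 0.073, 28],
[-0, -0, -0.87, -0.015, -0.032, 0.073, 28],
[-0, -0, -0.97, -0.018, -0.035, 0.073, 28],
```

Emit:
step_arm(
  deltas=[
    [[0,0,0,0,0,0.073,28],[0,0,0,0,0,0.073,28],[0,0,-0.1,0,-0.004,0.073,28],[0,0,-0.19,-0.001,-0.008,0.073,28],[0,0,-0.29,-0.002,-0.012,0.073,28],[0,0,-0.39,-0.003,-0.016,0.073,28],[0,0,-0.48,-0.005,-0.019,0.073,28],[0,0,-0.58,-0.007,-0.023,0.073,28],[0,0,-0.68,-0.009,-0.026,0.073,28],[0,0,-0.77,-0.012,-0.029,0.073,28],[0,0,-0.87,-0.015,-0.032,0.073,28],[0,0,-0.97,-0.018,-0.035,0.073,28],[0,0,-0.97,-0.018,-0.035,0.073,28]],
  ],
)

```text
time: 5.78
ee_pos: [0.4777, 0.073, 0.0891]
eef_rot: [0.532, 0.847, 0.001, 0.001]
ft_force: [1.6, -1.0, 1.1]
width: 0.0242
grip_force: 0.7
```

Emit:
step_arm(
  deltas=[
    [[0,0,0.1,0,0.004,0,28],[0,0,0.1,0,0.004,-0.06,28],[0,0,0.1,0,0.004,-0.11,28],[0,0,0.1,0,0.004,-0.11,28]],
  ],
)

```text
time: 6.28
ee_pos: [0.4823, 0.0753, 0.202]
eef_rot: [0.574, 0.819, 0.003, 0.002]
ft_force: [-0.4, 0.7, -0.5]
width: 0.024
grip_force: 0.0
```

```bash
python3 - <<'E'
from h import *
c=cam("wrist");crop(c,80,0,480,300,2,"w3.png")
t=cam("top");print(readout.read_state()["ee_pos"])
rows([knob(-.28,.2),knob(-.28)],40)
E
```

```text
[0.48026832 0.07500338 0.19811149]
[0, -0, 0.54, -0.128, -0.051, -0.002, 40],
[0, -0, 0.54, -0.128, -0.051, 0.111, 40],
```

View pics/w3.png

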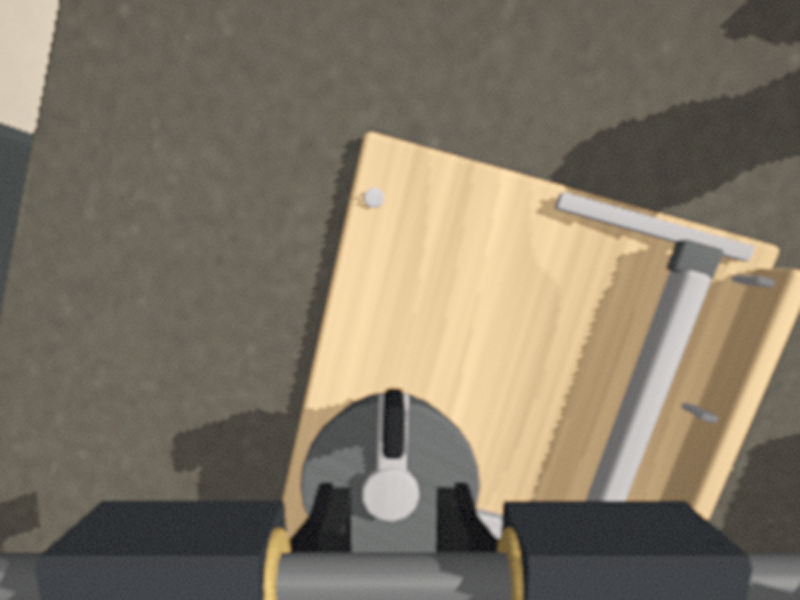

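Fin is now at (394,425), radially straight between the fingers, so the lever angle in the world is about 1.92 rad. Next I go over the knob and check the handle angle.

Emit:
step_arm(
  deltas=[
    [[0,0,0.54,-0.128,-0.051,0.0,40],[0,0,0.54,-0.128,-0.051,0.0,40],[0,0,0.54,-0.128,-0.051,0.0,40],[0,0,0.54,-0.128,-0.051,0.02,40],[0,0,0.54,-0.128,-0.051,0.03,40],[0,0,0.54,-0.128,-0.051,0.03,40]],
  ],
)

```text
time: 7.12
ee_pos: [0.4754, -0.0626, 0.1665]
eef_rot: [0.771, 0.637, -0.001, -0.001]
ft_force: [-1.1, -0.8, 0.3]
width: 0.0346
grip_force: 0.0
```

```bash
python3 - <<'E'
from h import *
c=cam("wrist");crop(c,80,0,480,420,1.42,"w4.png")
s=readout.read_state();print(s["ee_pos"],knob(-.28))
print("hub px",(w2px(c,[*HUB,.055])-[80,0])*1.42,"knob",[((w2px(c,[*knob(t)[:2],.106])-[80,0])*1.42).round().tolist() for t in(-.4,-.28,-.15)])
E
```

```text
[ 0.4759071  -0.06264823  0.16720479] [np.float64(0.47586168283116315), np.float64(-0.06320720649387616), 0.087, -0.19399999999999995]
hub px [281.45653983 127.64479087] knob [[256.0, 334.0], [280.0, 335.0], [307.0, 334.0]]
```

View pics/w4.png

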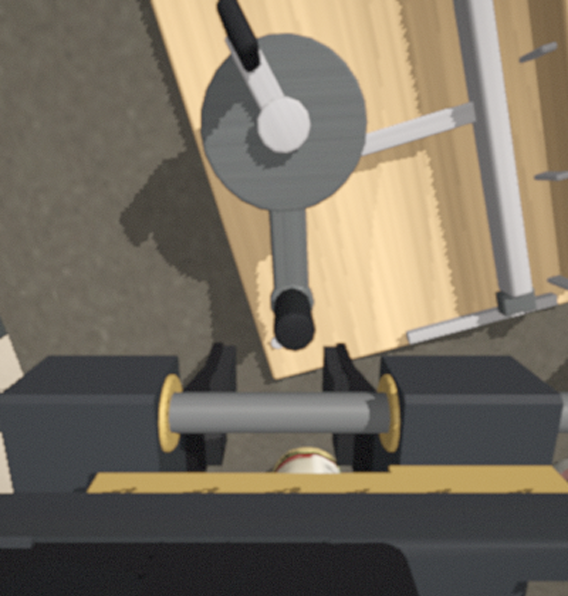

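Knob top at (294,331), i.e. handle about -0.22; lever 0.48 relative, so at the release stop. Descending around the knob and swinging to the fence side.

```bash
python3 - <<'E'
from h import *
rows([knob(-.22)]+[knob(a) for a in np.linspace(-.22,.54,11)[1:]],28)
E
```

```text
[-0, 0, -0.06, -0, 0.006, 0.08, 28],
[-0, 0, -0.13, 0, 0.014, 0.08, 28],
[-0, 0, -0.21, 0.002, 0.021, 0.08, 28],
[-0, 0, -0.28, 0.003, 0.029, 0.08, 28],
[-0, 0, -0.36, 0.006, 0.036, 0.08, 28],
[-0, 0, -0.44, 0.009, 0.043, 0.08, 28],
[-0, 0, -0.51, 0.012, 0.05, 0.08, 28],
[-0, 0, -0.59, 0.016, 0.056, 0.08, 28],
[-0, 0, -0.66, 0.021, 0.062, 0.08, 28],
[-0, 0, -0.74, 0.026, 0.068, 0.08, 28],
[-0, 0, -0.82, 0.031, 0.073, 0.08, 28],
```

Emit:
step_arm(
  deltas=[
    [[0,0,-0.06,0,0.006,0.04,40],[0,0,-0.06,0,0.006,0.08,40],[0,0,-0.06,0,0.006,0.08,28],[0,0,-0.06,0,0.006,0.08,28],[0,0,-0.13,0,0.014,0.08,28],[0,0,-0.21,0.002,0.021,0.08,28],[0,0,-0.28,0.003,0.029,0.08,28],[0,0,-0.36,0.006,0.036,0.08,28],[0,0,-0.44,0.009,0.043,0.08,28],[0,0,-0.51,0.012,0.05,0.08,28],[0,0,-0.59,0.016,0.056,0.08,28],[0,0,-0.66,0.021,0.062,0.08,28],[0,0,-0.74,0.026,0.068,0.08,28],[0,0,-0.82,0.031,0.073,0.08,28],[0,0,-0.82,0.031,0.073,0.08,28]],
  ],
)

```text
time: 9.05
ee_pos: [0.5549, -0.046, 0.0894]
eef_rot: [0.453, 0.891, 0.001, 0.001]
ft_force: [0.5, 0.2, -0.3]
width: 0.0244
grip_force: 0.0
```

```bash
cat >> h.py <<'E'
def th():
    s=readout.read_state();d=np.array(s["ee_pos"][:2])-HUB
    print("tcp th %.3f rad %.4f z %.4f w %.4f F %s"%((np.arctan2(d[1],d[0])-RW+np.pi/2+np.pi)%(2*np.pi)-np.pi,np.hypot(*d),s["ee_pos"][2],s["width"],np.round(s["ft_force"],1)))
E
python3 - <<'E'
from h import *
th();rows([knob(a) for a in (.58,.6,.62,.64)],28)
E
```

```text
tcp th 0.551 rad 0.1006 z 0.0894 w 0.0244 F [ 0.5  0.2 -0.3]
[0, 0, -0.04, 0.001, 0.003, 0.002, 28],
[0, 0, -0.06, 0.001, 0.005, 0.002, 28],
[0, 0, -0.08, 0.001, 0.007, 0.002, 28],
[0, 0, -0.1, 0.001, 0.009, 0.002, 28],
```

Emit:
step_arm(
  deltas=[
    [[0,0,-0.04,0.001,0.003,0,28],[0,0,-0.06,0.001,0.005,0,28],[0,0,-0.08,0.001,0.007,0,28],[0,0,-0.1,0.001,0.009,0,28],[0,0,-0.1,0.001,0.009,0,28]],
  ],
)

```text
time: 9.68
ee_pos: [0.5605, -0.0401, 0.0875]
eef_rot: [0.408, 0.913, -0.0, -0.0]
ft_force: [-1.3, -2.6, 1.7]
width: 0.0243
grip_force: 1.4
```

```bash
python3 - <<'E'
from h import *
th();rows([knob(a) for a in (.68,.72)],28)
E
```

```text
tcp th 0.630 rad 0.0995 z 0.0875 w 0.0243 F [-1.3 -2.6  1.7]
[-0, -0, -0.04, -0, 0.005, 0, 28],
[-0, -0, -0.08, -0, 0.009, 0, 28],
```

Emit:
step_arm(
  deltas=[
    [[0,0,-0.02,0,0.003,0,28],[0,0,-0.04,0,0.005,0,28],[0,0,-0.04,0,0.005,0,28]],
  ],
)

```text
time: 10.05
ee_pos: [0.561, -0.0395, 0.087]
eef_rot: [0.391, 0.921, -0.002, -0.003]
ft_force: [-18.1, -9.9, 13.5]
width: 0.0246
grip_force: 9.8
```

```bash
python3 - <<'E'
from h import *
th();rows([knob(a) for a in np.linspace(.64,-.62,15)],28)
E
```

```text
tcp th 0.639 rad 0.0994 z 0.0870 w 0.0246 F [-18.1  -9.9  13.5]
[-0.01, -0, 0.04, -0.001, 0, -0, 28],
[-0.01, -0, 0.13, 0, -0.009, 0, 28],
[-0.01, -0, 0.22, 0.002, -0.018, 0, 28],
[-0.01, -0, 0.31, 0.004, -0.026, 0, 28],
[-0.01, -0, 0.4, 0.007, -0.035, 0, 28],
[-0.01, -0, 0.49, 0.011, -0.043, 0, 28],
[-0.01, -0, 0.58, 0.016, -0.051, 0, 28],
[-0.01, -0, 0.67, 0.021, -0.058, 0, 28],
[-0.01, -0, 0.76, 0.027, -0.065, 0, 28],
[-0.01, -0, 0.85, 0.033, -0.071, 0.001, 28],
[-0.01, 0, 0.94, 0.04, -0.077, 0.001, 28],
[-0.01, 0, 1.03, 0.048, -0.082, 0.001, 28],
[-0.01, 0, 1.12, 0.056, -0.086, 0.001, 28],
[-0.01, 0, 1.21, 0.064, -0.089, 0.001, 28],
[-0.01, 0, 1.3, 0.073, -0.092, 0.001, 28],
```

Stop felt firmly at about 0.6. Now the first drawing stroke.

Emit:
step_arm(
  deltas=[
    [[0,0,0.08,0,-0.005,0,28],[0,0,0.17,0,-0.013,0,28],[0,0,0.26,0.002,-0.022,0,28],[0,0,0.35,0.004,-0.03,0,28],[0,0,0.44,0.007,-0.039,0,28],[0,0,0.53,0.011,-0.047,0,28],[0,0,0.62,0.016,-0.055,0,28],[0,0,0.71,0.021,-0.062,0,28],[0,0,0.8,0.027,-0.069,0,28],[0,0,0.89,0.033,-0.075,0,28],[0,0,0.98,0.04,-0.081,0,28],[0,0,1.07,0.048,-0.086,0,28],[0,0,1.16,0.056,-0.09,0,28],[0,0,1.25,0.064,-0.094,0,28],[0,0,1.29,0.07,-0.096,0,28],[0,0,1.29,0.07,-0.096,0,28]],
  ],
)

```text
time: 12.05
ee_pos: [0.4479, -0.0524, 0.0882]
eef_rot: [0.865, 0.502, 0.002, 0.0]
ft_force: [3.2, 0.1, 1.2]
width: 0.0246
grip_force: 1.4
```

```bash
python3 - <<'E'
from h import *
th();rows([knob(a) for a in np.linspace(-.6,.6,14)],28)
c=cam("wrist");crop(c,80,0,560,300,1.66,"w5.png")
E
```

```text
tcp th -0.582 rad 0.0993 z 0.0882 w 0.0246 F [3.2 0.1 1.2]
[0, -0, -0, -0.001, -0.002, 0.001, 28],
[0, -0, -0.1, -0, 0.007, 0.001, 28],
[0, -0, -0.19, 0.001, 0.017, 0.001, 28],
[0, -0, -0.28, 0.003, 0.025, 0.001, 28],
[0, -0, -0.37, 0.006, 0.034, 0.001, 28],
[0, -0, -0.47, 0.01, 0.043, 0.001, 28],
[0, -0, -0.56, 0.014, 0.051, 0.001, 28],
[0, -0, -0.65, 0.02, 0.058, 0.001, 28],
[0, -0, -0.74, 0.026, 0.065, 0.001, 28],
[0, -0, -0.84, 0.032, 0.072, 0.001, 28],
[0, -0, -0.93, 0.039, 0.078, 0.001, 28],
[0, -0, -1.02, 0.047, 0.083, 0.002, 28],
[0, -0, -1.11, 0.055, 0.087, 0.002, 28],
[0, -0, -1.2, 0.063, 0.091, 0.002, 28],
```

View pics/w5.png

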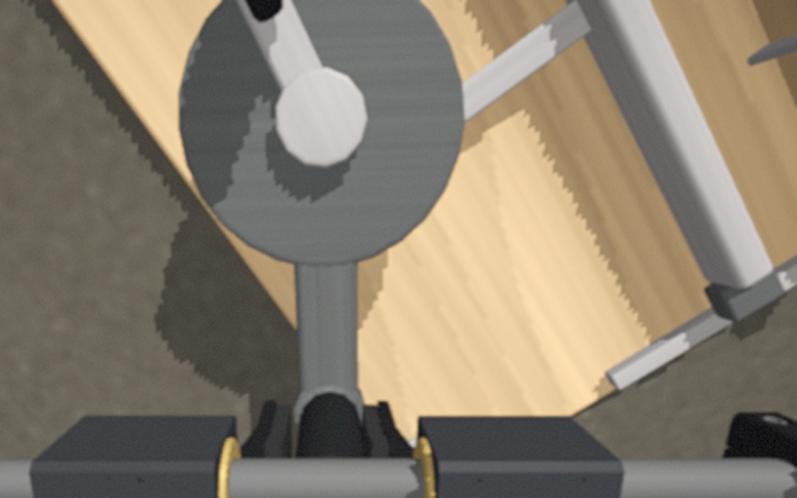

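Bar top visible running from (600–655, 0) to (722–770, 275); the knob sits in the fingers. Now I compute the bar's rack x.

```bash
cat >> h.py <<'E'
def w2rack(w):
    d=np.array(w[:2])-[RX,RY];return np.array([d[0]*np.cos(RW)+d[1]*np.sin(RW),-d[0]*np.sin(RW)+d[1]*np.cos(RW)])
E
python3 - <<'E'
from h import *
c=cam("wrist")
for u,v in[(600,0),(655,0),(664,150),(720,150)]: print(w2rack(px2w(c,u/1.66+80,v/1.66,.036)).round(4))
print(w2rack(px2w(c,321/1.66+80,117/1.66,.062)).round(4))
E
```

```text
[ 0.0341 -0.0192]
[ 0.049  -0.0294]
[ 0.0321 -0.0739]
[ 0.0485 -0.0852]
[-0.0638  0.0005]
```

```bash
python3 - <<'E'
from h import *
rows([knob(a) for a in [*np.linspace(-.58,.6,10)[1:],.6,*np.linspace(.6,-.58,10)[1:],-.6]],28)
E
```

```text
[0, -0, -0.16, 0.001, 0.013, 0.001, 28],
[0, -0, -0.29, 0.004, 0.026, 0.001, 28],
[0, -0, -0.42, 0.008, 0.038, 0.001, 28],
[0, -0, -0.55, 0.014, 0.05, 0.001, 28],
[0, -0, -0.68, 0.022, 0.061, 0.001, 28],
[0, -0, -0.81, 0.031, 0.07, 0.001, 28],
[0, -0, -0.94, 0.041, 0.079, 0.001, 28],
[0, -0, -1.07, 0.052, 0.086, 0.001, 28],
[0, -0, -1.2, 0.064, 0.091, 0.001, 28],
[0, -0, -1.2, 0.064, 0.091, 0.001, 28],
[0, -0, -1.07, 0.052, 0.086, 0.001, 28],
[0, -0, -0.94, 0.041, 0.079, 0.001, 28],
[0, -0, -0.81, 0.031, 0.07, 0.001, 28],
[0, -0, -0.68, 0.022, 0.061, 0.001, 28],
[0, -0, -0.55, 0.014, 0.05, 0.001, 28],
[0, -0, -0.42, 0.008, 0.038, 0.001, 28],
[0, -0, -0.29, 0.004, 0.026, 0.001, 28],
[0, -0, -0.16, 0.001, 0.013, 0.001, 28],
[0, -0, -0.02, -0, 0, 0.001, 28],
[0, -0, -0, -0, -0.002, 0.001, 28],
```

Emit:
step_arm(
  deltas=[
    [[0,0,-0.16,0.001,0.013,0.001,28],[0,0,-0.29,0.004,0.026,0.001,28],[0,0,-0.42,0.008,0.038,0.001,28],[0,0,-0.55,0.014,0.05,0.001,28],[0,0,-0.68,0.022,0.061,0.001,28],[0,0,-0.81,0.031,0.07,0.001,28],[0,0,-0.94,0.041,0.079,0.001,28],[0,0,-1.07,0.052,0.086,0.001,28],[0,0,-1.2,0.064,0.091,0.001,28],[0,0,-1.2,0.064,0.091,0.001,28],[0,0,-1.07,0.052,0.086,0.001,28],[0,0,-0.94,0.041,0.079,0.001,28],[0,0,-0.81,0.031,0.07,0.001,28],[0,0,-0.68,0.022,0.061,0.001,28],[0,0,-0.55,0.014,0.05,0.001,28],[0,0,-0.42,0.008,0.038,0.001,28],[0,0,-0.29,0.004,0.026,0.001,28],[0,0,-0.16,0.001,0.013,0.001,28],[0,0,-0.02,0,0,0.001,28],[0,0,0,0,-0.002,0.001,28]],
  ],
)

```text
time: 14.65
ee_pos: [0.4461, -0.0521, 0.0871]
eef_rot: [0.866, 0.5, 0.002, 0.001]
ft_force: [13.9, -3.0, -7.9]
width: 0.0251
grip_force: 6.7
```

Emit:
step_arm(
  deltas=[
    [[0,0,-0.16,0.001,0.013,0,28],[0,0,-0.29,0.004,0.026,0,28],[0,0,-0.42,0.008,0.038,0,28],[0,0,-0.55,0.014,0.05,0,28],[0,0,-0.68,0.022,0.061,0,28],[0,0,-0.81,0.031,0.07,0,28],[0,0,-0.94,0.041,0.079,0,28],[0,0,-1.07,0.052,0.086,0,28],[0,0,-1.2,0.064,0.091,0,28],[0,0,-1.2,0.064,0.091,0,28],[0,0,-1.07,0.052,0.086,0,28],[0,0,-0.94,0.041,0.079,0,28],[0,0,-0.81,0.031,0.07,0,28],[0,0,-0.68,0.022,0.061,0,28],[0,0,-0.55,0.014,0.05,0,28],[0,0,-0.42,0.008,0.038,0,28],[0,0,-0.29,0.004,0.026,0,28],[0,0,-0.16,0.001,0.013,0,28],[0,0,-0.02,0,0,0,28],[0,0,0,0,0,0,28]],
  ],
)

```text
time: 17.15
ee_pos: [0.4463, -0.0518, 0.0875]
eef_rot: [0.867, 0.499, 0.003, 0.001]
ft_force: [8.4, 0.1, -0.9]
width: 0.0244
grip_force: 3.5
```

```bash
python3 - <<'E'
from h import *
th()
c=cam("wrist");crop(c,80,0,560,300,1.66,"w6.png")
for b in(0.0,.03,.04,.05): print(b,[((w2px(c,[*rack(.063-b,y),.036])-[80,0])*1.66).round().tolist() for y in(-.03,-.1)])
E
```

```text
tcp th -0.598 rad 0.0995 z 0.0875 w 0.0244 F [ 8.4  0.1 -0.9]
0.0 [[697.0, -30.0], [778.0, 158.0]]
0.03 [[614.0, 30.0], [700.0, 208.0]]
0.04 [[587.0, 49.0], [674.0, 225.0]]
0.05 [[560.0, 68.0], [650.0, 241.0]]
```

View pics/w6.png

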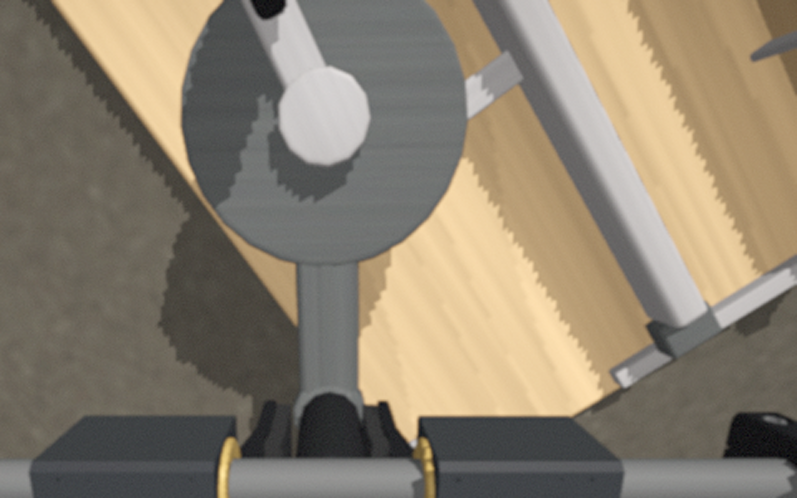

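Bar's fence-side edge runs (545,0)–(708,308), giving bar ≈ 0.043. One part stroke more for clearance.

Emit:
step_arm(
  deltas=[
    [[0,0,-0.16,0.001,0.013,0,28],[0,0,-0.29,0.004,0.026,0,28],[0,0,-0.42,0.008,0.038,0,28],[0,0,-0.55,0.014,0.05,0,28],[0,0,-0.62,0.018,0.056,0,28],[0,0,-0.55,0.014,0.05,0,28],[0,0,-0.42,0.008,0.038,0,28],[0,0,-0.29,0.004,0.026,0,28],[0,0,-0.16,0.001,0.013,0,28],[0,0,-0.02,0,0,0,28],[0,0,0,0,0,0,28]],
  ],
)

```text
time: 18.58
ee_pos: [0.4462, -0.0521, 0.0873]
eef_rot: [0.867, 0.499, 0.003, 0.001]
ft_force: [8.2, -2.1, -3.4]
width: 0.0243
grip_force: 3.9
```

```bash
python3 - <<'E'
from h import *
th()
c=cam("wrist");g=cv2.cvtColor(c["img"],cv2.COLOR_RGB2GRAY).astype(float)
# profile across the bar along rack x at several y, z=.036
for y in(-.05,-.08,-.1):
    xs=np.arange(-.02,.07,.002);print(y,[int(g[int(v+.5),int(u+.5)]) if 0<=v<420 and 0<=u<560 else -1 for u,v in (w2px(c,[*rack(x,y),.036]) for x in xs)])
E
```

```text
tcp th -0.598 rad 0.0998 z 0.0873 w 0.0243 F [ 8.2 -2.1 -3.4]
-0.05 [162, 161, 158, 159, 154, 155, 152, 144, 101, 99, 102, 117, 167, 197, 197, 200, 203, 201, 198, 191, 195, 194, 187, 199, 207, 209, 205, 208, 209, 208, 208, 149, 149, 160, 155, 150, 150, 149, 145, 146, 143, 150, 153, 152, 152, 148]
-0.08 [164, 161, 161, 160, 157, 154, 148, 143, 100, 103, 102, 124, 176, 198, 196, 203, 204, 207, 197, 190, 196, 193, 191, 198, 206, 209, 205, 209, 211, 209, 195, 150, 146, 157, 157, 149, 153, 150, 152, 150, 148, 144, 147, 154, 155, 155]
-0.1 [162, 160, 159, 159, 157, 154, 150, 141, 102, 103, 100, 110, 157, 196, 196, 202, 205, 208, 198, 190, 194, 195, 201, 195, 205, 209, 203, 204, 211, 207, 168, 151, 146, 151, 157, 151, 154, 153, 152, 153, 150, 146, 147, 155, 156, -1]
```

Bar ≈ 0.046: enough. Leave the knob and locate the tins.

Emit:
step_arm(
  deltas=[
    [[0,0,0,0,0.001,0,36],[0,0,0,0,0.001,0,36],[0,0,0,0,0.001,-0.06,60],[0,0,0,0,0.001,-0.12,100],[0,0,0,0,0.001,-0.17,100],[0,0,0,0,0.001,-0.17,100]],
  ],
)

```text
time: 19.38
ee_pos: [0.4469, -0.0528, 0.2596]
eef_rot: [0.865, 0.501, 0.003, 0.0]
ft_force: [-0.1, -0.8, -0.8]
width: 0.0632
grip_force: 0.0
```

```bash
cat >> h.py <<'E'
def tins(c=None):
    c=c or cam("top");h=cv2.cvtColor(c["img"],cv2.COLOR_RGB2HSV)
    m=cv2.inRange(h,(20,60,130),(34,255,255));m=cv2.morphologyEx(m,cv2.MORPH_CLOSE,np.ones((7,7)))
    n,l,st,ce=cv2.connectedComponentsWithStats(m)
    out=[]
    for i in range(1,n):
        if 60<st[i,4]<900:
            p=px2w(c,*ce[i],.072);rk=w2rack(p)
            if .3<p[0]<.85 and abs(p[1])<.5: out.append(p[:2].round(4));print(st[i].tolist(),p.round(4),"rack",rk.round(4))
    return out
BAY=[rack(.0643,y) for y in(.108,.036,-.036,-.108)]
E
python3 - <<'E'
from h import *
th();tins();rows([(.466,-.227,.2,-.39),(.466,-.227,.064,-.39)],100)
E
```

```text
tcp th -0.589 rad 0.1001 z 0.2596 w 0.0632 F [-0.1 -0.8 -0.8]
[217, 177, 105, 17, 309] [0.6553 0.0524 0.072 ] rack [0.0961 0.0037]
[147, 207, 21, 20, 316] [0.5613 0.3771 0.072 ] rack [0.0303 0.3353]
[285, 223, 26, 17, 261] [ 0.5195 -0.0329  0.072 ] rack [-0.0465 -0.0696]
[355, 239, 22, 20, 325] [ 0.4646 -0.2276  0.072 ] rack [-0.1179 -0.2589]
[158, 246, 21, 21, 329] [0.4458 0.343  0.072 ] rack [-0.0877  0.3112]
[388, 252, 23, 20, 339] [ 0.428  -0.3235  0.072 ] rack [-0.1627 -0.3513]
[0, -0, -0.13, -0.141, 0.104, 0.057, 100],
[0, -0, -0.13, -0.142, 0.104, 0.193, 100],
```

Emit:
step_arm(
  deltas=[
    [[0,0,-0.13,-0.141,0.103,0.02,100],[0,0,-0.13,-0.141,0.103,0.04,100],[0,0,-0.13,-0.141,0.103,0.06,100],[0,0,-0.13,-0.141,0.103,0.06,100],[0,0,-0.13,-0.141,0.103,0.12,100],[0,0,-0.13,-0.141,0.103,0.165,100],[0,0,-0.13,-0.141,0.103,0.193,100],[0,0,-0.13,-0.141,0.103,0.195,100],[0,0,-0.13,-0.141,0.103,0.195,62],[0,0,-0.13,-0.141,0.103,0.195,55],[0,0,-0.13,-0.141,0.103,0.195,50],[0,0,-0.13,-0.141,0.103,0.195,50],[0,0,-0.13,-0.141,0.103,0.195,50],[0,0,-0.13,-0.141,0.103,0.195,50]],
  ],
  squeeze=20,
)

```text
time: 21.18
ee_pos: [0.4655, -0.2263, 0.0621]
eef_rot: [0.831, 0.557, 0.0, 0.0]
ft_force: [-1.2, 2.0, 7.1]
width: 0.0571
grip_force: 20.0
```

```bash
python3 - <<'E'
from h import *
print(readout.read_state()["ee_pos"])
b=rack(.060,-.036)
rows([(.4645,-.227,.25,-.39),(*b,.25,RW),(*b,.11,RW),(*b,.076,RW),(*rack(.064,-.036),.076,RW)],50)
E
```

```text
[ 0.46550782 -0.22633458  0.06207796]
[0, -0, 0, -0.001, -0.001, -0.188, 50],
[0, -0, -0.48, 0.278, 0.056, -0.188, 50],
[0, -0, -0.48, 0.278, 0.056, -0.048, 50],
[0, -0, -0.48, 0.278, 0.056, -0.014, 50],
[0, -0, -0.48, 0.28, 0.059, -0.014, 50],
```

Emit:
step_arm(
  deltas=[
    [[0,0,0,0,0,-0.06,50],[0,0,0,0,0,-0.12,50],[0,0,0,0,0,-0.18,50],[0,0,-0.15,0.06,0.012,-0.188,50],[0,0,-0.3,0.12,0.024,-0.188,50],[0,0,-0.45,0.18,0.036,-0.188,50],[0,0,-0.48,0.24,0.048,-0.188,50],[0,0,-0.48,0.278,0.056,-0.188,50],[0,0,-0.48,0.278,0.056,-0.188,50],[0,0,-0.48,0.278,0.056,-0.13,50],[0,0,-0.48,0.278,0.056,-0.08,50],[0,0,-0.48,0.278,0.056,-0.05,50],[0,0,-0.48,0.278,0.056,-0.03,50],[0,0,-0.48,0.278,0.056,-0.02,50],[0,0,-0.48,0.278,0.056,-0.013,50],[0,0,-0.48,0.278,0.056,-0.012,50]],
  ],
)

```text
time: 23.18
ee_pos: [0.6227, 0.0094, 0.0739]
eef_rot: [0.675, 0.738, 0.0, 0.0]
ft_force: [-0.1, 0.8, -0.6]
width: 0.057
grip_force: 20.0
```

```bash
python3 - <<'E'
from h import *
s=readout.read_state();print(s["ee_pos"],s["ft_force"],w2rack(s["ee_pos"]))
c=cam("wrist");crop(c,80,0,560,350,1.66,"w7.png")
rows([(*rack(.065,-.036),.0725,RW)],50)
E
```

```text
[0.62274669 0.00943706 0.07389559] [-0.1108814   0.82691514 -0.64026396] [ 0.0599463 -0.0363463]
[0, -0, 0, 0, 0.005, 0.002, 50],
```

View pics/w7.png

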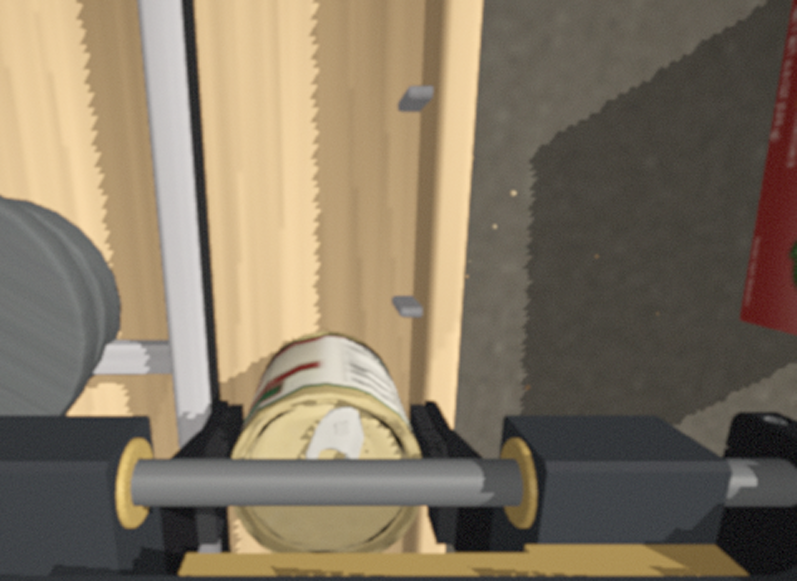

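Tin held between bar and fence in bay 3 with the fin at (407,305) to its left; alignment is good. Slide to the fence and release.

Emit:
step_arm(
  deltas=[
    [[0,0,0,0,0.003,0.001,50],[0,0,0,0,0.005,0.001,50],[0,0,0,0,0.005,0.002,50],[0,0,0,0,0.005,0.002,50]],
  ],
)

```text
time: 23.72
ee_pos: [0.6279, 0.01, 0.0721]
eef_rot: [0.675, 0.738, 0.0, 0.0]
ft_force: [-0.7, 0.6, 3.7]
width: 0.0569
grip_force: 20.0
```

```bash
python3 - <<'E'
from h import *
s=readout.read_state();print(s["ee_pos"],s["ft_force"],w2rack(s["ee_pos"]))
E
```

```text
[0.62792847 0.0099943  0.07210386] [-0.74313622  0.62628857  3.68788998] [ 0.0651568 -0.0362362]
```

Emit:
step_arm(
  deltas=[
    [[0,0,0,0,0.001,0,50],[0,0,0,0,0.002,0,50],[0,0,0,0,0.002,0,50]],
  ],
)

```text
time: 24.1
ee_pos: [0.6288, 0.01, 0.0721]
eef_rot: [0.675, 0.738, -0.0, -0.001]
ft_force: [-7.2, 0.8, 9.7]
width: 0.0569
grip_force: 20.0
```

Emit:
step_arm(
  deltas=[
    [[0,0,0,0,0,0,80],[0,0,0,0,0,0,90],[0,0,0,0,0,0,90],[0,0,0,0,0,-0.05,90],[0,0,0,0,0,-0.11,100],[0,0,0,0,0,-0.17,100],[0,0,0,0,0,-0.17,100]],
  ],
)

```text
time: 24.98
ee_pos: [0.6315, 0.0095, 0.2463]
eef_rot: [0.675, 0.738, 0.003, 0.002]
ft_force: [0.3, -0.4, -0.4]
width: 0.0866
grip_force: 0.0
```

```bash
python3 - <<'E'
from h import *
t=tins();D=[p for p in t if p[1]<-.28][0]
rows([(*D,.2,-.39),(*D,.064,-.39)],100)
E
```

```text
[217, 185, 26, 9, 83] [0.6434 0.1685 0.072 ] rack [0.0942 0.1203]
[301, 195, 20, 13, 211] [ 0.6036 -0.0734  0.072 ] rack [ 0.0338 -0.1172]
[223, 198, 20, 18, 248] [0.5844 0.1583 0.072 ] rack [0.0345 0.1152]
[147, 207, 21, 20, 312] [0.5612 0.3768 0.072 ] rack [0.0302 0.3349]
[294, 220, 36, 32, 827] [ 0.4984 -0.0783  0.072 ] rack [-0.0715 -0.1131]
[220, 227, 17, 35, 397] [0.4833 0.1703 0.072 ] rack [-0.0652  0.1359]
[158, 247, 21, 21, 309] [0.4462 0.3421 0.072 ] rack [-0.0874  0.3102]
[389, 251, 22, 21, 338] [ 0.4274 -0.3236  0.072 ] rack [-0.1633 -0.3514]
[0, -0, 0.48, -0.314, -0.232, 0.042, 100],
[0, -0, 0.48, -0.314, -0.233, 0.178, 100],
```

Fence contact felt (7 N) and the tin is released. Now tin at (0.427,-0.324).

Emit:
step_arm(
  deltas=[
    [[0,0,0.1,-0.05,-0.037,0,100],[0,0,0.2,-0.1,-0.074,0,100],[0,0,0.3,-0.15,-0.111,0,100],[0,0,0.4,-0.2,-0.148,0,100],[0,0,0.48,-0.25,-0.185,0.01,100],[0,0,0.48,-0.3,-0.222,0.03,100],[0,0,0.48,-0.314,-0.232,0.042,100],[0,0,0.48,-0.314,-0.232,0.042,100],[0,0,0.48,-0.314,-0.232,0.1,100],[0,0,0.48,-0.314,-0.232,0.15,100],[0,0,0.48,-0.314,-0.232,0.178,100],[0,0,0.48,-0.314,-0.232,0.178,100],[0,0,0.48,-0.314,-0.232,0.178,62],[0,0,0.48,-0.314,-0.232,0.178,55],[0,0,0.48,-0.314,-0.232,0.178,50],[0,0,0.48,-0.314,-0.232,0.178,50],[0,0,0.48,-0.314,-0.232,0.178,50],[0,0,0.48,-0.314,-0.232,0.178,50]],
  ],
)

```text
time: 27.28
ee_pos: [0.427, -0.3235, 0.064]
eef_rot: [0.831, 0.557, 0.0, 0.0]
ft_force: [-0.2, 1.3, 6.2]
width: 0.0567
grip_force: 20.0
```

```bash
python3 - <<'E'
from h import *
s=readout.read_state();p=s["ee_pos"];print(p)
b=rack(.061,-.108)
rows([(p[0],p[1],.25,-.39),(*b,.25,RW),(*b,p[2]+.011,RW)],50)
E
```

```text
[ 0.42703296 -0.32351131  0.06399558]
[0, -0, 0, 0, 0, -0.186, 50],
[0, -0, -0.48, 0.319, 0.088, -0.186, 50],
[0, -0, -0.48, 0.319, 0.088, -0.011, 50],
```

Emit:
step_arm(
  deltas=[
    [[0,0,0,0,0,-0.06,50],[0,0,0,0,0,-0.12,50],[0,0,0,0,0,-0.18,50],[0,0,-0.12,0.06,0.017,-0.186,50],[0,0,-0.24,0.12,0.033,-0.186,50],[0,0,-0.36,0.18,0.05,-0.186,50],[0,0,-0.48,0.24,0.066,-0.186,50],[0,0,-0.48,0.3,0.083,-0.186,50],[0,0,-0.48,0.319,0.088,-0.186,50],[0,0,-0.48,0.319,0.088,-0.186,50],[0,0,-0.48,0.319,0.088,-0.13,50],[0,0,-0.48,0.319,0.088,-0.08,50],[0,0,-0.48,0.319,0.088,-0.05,50],[0,0,-0.48,0.319,0.088,-0.03,50],[0,0,-0.48,0.319,0.088,-0.02,50],[0,0,-0.48,0.319,0.088,-0.013,50],[0,0,-0.48,0.319,0.088,-0.011,50],[0,0,-0.48,0.319,0.088,-0.01,50]],
  ],
)

```text
time: 29.52
ee_pos: [0.6296, -0.0619, 0.0741]
eef_rot: [0.675, 0.738, 0.0, 0.0]
ft_force: [-0.1, -0.8, -1.1]
width: 0.0569
grip_force: 20.0
```

```bash
python3 - <<'E'
from h import *
s=readout.read_state();print(s["ee_pos"],s["ft_force"],w2rack(s["ee_pos"]))
E
```

```text
[ 0.62964366 -0.06194495  0.07410683] [-0.1178319  -0.76526323 -1.10701158] [ 0.06068649 -0.1080569 ]
```

Emit:
step_arm(
  deltas=[
    [[0,0,0,0,0.002,0,50],[0,0,0,0,0.004,0,50],[0,0,0,0,0.005,0,50],[0,0,0,0,0.005,0.001,50],[0,0,0,0,0.005,0.001,50]],
  ],
)

```text
time: 30.15
ee_pos: [0.6343, -0.0616, 0.074]
eef_rot: [0.675, 0.738, 0.0, -0.0]
ft_force: [-8.4, 1.0, 14.5]
width: 0.0572
grip_force: 20.0
```

Emit:
step_arm(
  deltas=[
    [[0,0,0,0,0,0,80],[0,0,0,0,0,0,90],[0,0,0,0,0,0,90],[0,0,0,0,0,-0.05,90],[0,0,0,0,0,-0.11,100],[0,0,0,0,0,-0.17,100],[0,0,0,0,0,-0.17,100]],
  ],
)

```text
time: 31.02
ee_pos: [0.6362, -0.0623, 0.2473]
eef_rot: [0.675, 0.738, 0.003, 0.003]
ft_force: [-0.7, -0.4, -1.5]
width: 0.0865
grip_force: 0.0
```

```bash
python3 - <<'E'
from h import *
t=tins();D=[p for p in t if p[1]>.28 and p[0]>.5][0]
rows([(*D,.22,1.3),(*D,.064,1.3)],100);print(readout.read_state()["joint_positions"])
E
```

```text
[217, 181, 65, 35, 899] [0.6036 0.1036 0.072 ] rack [0.049  0.0591]
[147, 207, 21, 20, 313] [0.5612 0.3772 0.072 ] rack [0.0302 0.3353]
[323, 236, 7, 15, 63] [ 0.4762 -0.116   0.072 ] rack [-0.0968 -0.1487]
[158, 246, 21, 22, 320] [0.4457 0.3427 0.072 ] rack [-0.0878  0.3109]
[0, 0, -1.21, 0.444, -0.034, 0.024, 100],
[0, 0, -1.21, 0.444, -0.035, 0.18, 100],
[-0.63623272  0.48196261  0.92865351  1.46679848 -0.38877598  1.38227335
  0.39891947]
```

Released; now the tin at (0.561,0.377), near the mill, with a yaw that keeps the gripper body away from it.

Emit:
step_arm(
  deltas=[
    [[0,0,-0.17,0.06,-0.005,0,100],[0,0,-0.34,0.12,-0.01,0,100],[0,0,-0.51,0.18,-0.015,0,100],[0,0,-0.68,0.24,-0.02,0,100],[0,0,-0.85,0.3,-0.025,0,100],[0,0,-1.02,0.36,-0.03,0,100],[0,0,-1.19,0.42,-0.034,0,100],[0,0,-1.21,0.444,-0.034,0.01,100],[0,0,-1.21,0.444,-0.034,0.024,100],[0,0,-1.21,0.444,-0.034,0.024,100],[0,0,-1.21,0.444,-0.034,0.08,100],[0,0,-1.21,0.444,-0.034,0.13,100],[0,0,-1.21,0.444,-0.034,0.17,100],[0,0,-1.21,0.444,-0.034,0.18,100],[0,0,-1.21,0.444,-0.034,0.18,62],[0,0,-1.21,0.444,-0.034,0.18,55],[0,0,-1.21,0.444,-0.034,0.18,50],[0,0,-1.21,0.444,-0.034,0.18,50],[0,0,-1.21,0.444,-0.034,0.18,50],[0,0,-1.21,0.444,-0.034,0.18,50]],
  ],
)

```text
time: 33.58
ee_pos: [0.5608, 0.3781, 0.0636]
eef_rot: [0.135, 0.991, 0.001, 0.0]
ft_force: [-1.2, -0.6, 6.8]
width: 0.0563
grip_force: 20.0
```

```bash
python3 - <<'E'
from h import *
s=readout.read_state();p=s["ee_pos"];print(p)
b=rack(.061,.108)
rows([(p[0],p[1],.25,1.3),(*b,.25,RW),(*b,p[2]+.011,RW)],50)
E
```

```text
[0.56082814 0.3780572  0.06356273]
[0, 0, 0, -0, 0, -0.186, 50],
[0, -0, 1.21, -0.109, -0.203, -0.187, 50],
[0, -0, 1.21, -0.109, -0.203, -0.011, 50],
```

Emit:
step_arm(
  deltas=[
    [[0,0,0,0,0,-0.06,50],[0,0,0,0,0,-0.12,50],[0,0,0,0,0,-0.18,50],[0,0,0.17,-0.02,-0.04,-0.187,50],[0,0,0.34,-0.04,-0.075,-0.187,50],[0,0,0.51,-0.06,-0.112,-0.187,50],[0,0,0.68,-0.08,-0.15,-0.187,50],[0,0,0.85,-0.1,-0.187,-0.187,50],[0,0,1.02,-0.109,-0.203,-0.187,50],[0,0,1.19,-0.109,-0.203,-0.187,50],[0,0,1.21,-0.109,-0.203,-0.187,50],[0,0,1.21,-0.109,-0.203,-0.187,50],[0,0,1.21,-0.109,-0.203,-0.13,50],[0,0,1.21,-0.109,-0.203,-0.08,50],[0,0,1.21,-0.109,-0.203,-0.05,50],[0,0,1.21,-0.109,-0.203,-0.03,50],[0,0,1.21,-0.109,-0.203,-0.02,50],[0,0,1.21,-0.109,-0.203,-0.013,50],[0,0,1.21,-0.109,-0.203,-0.01,50],[0,0,1.21,-0.109,-0.203,-0.01,50]],
  ],
)

```text
time: 36.08
ee_pos: [0.6117, 0.1531, 0.0735]
eef_rot: [0.675, 0.738, 0.001, 0.0]
ft_force: [-1.7, 0.1, 1.8]
width: 0.0568
grip_force: 20.0
```

```bash
python3 - <<'E'
from h import *
s=readout.read_state();print(s["ee_pos"],s["ft_force"],w2rack(s["ee_pos"]))
rows([(*rack(.066,.108),.0735,RW)],50)
E
```

```text
[0.61173727 0.15312248 0.07350955] [-1.69812067  0.1374485   1.78618897] [0.06131929 0.10775374]
[0, -0, 0, 0, 0.005, 0, 50],
```

Emit:
step_arm(
  deltas=[
    [[0,0,0,0,0.002,0,50],[0,0,0,0,0.004,0,50],[0,0,0,0,0.005,0,50],[0,0,0,0,0.005,0,50]],
  ],
)

```text
time: 36.58
ee_pos: [0.6153, 0.1534, 0.0735]
eef_rot: [0.675, 0.738, -0.001, -0.001]
ft_force: [-10.7, -0.8, 11.9]
width: 0.0567
grip_force: 20.0
```

Emit:
step_arm(
  deltas=[
    [[0,0,0,0,0,0,80],[0,0,0,0,0,0,90],[0,0,0,0,0,0,90],[0,0,0,0,0,-0.05,90],[0,0,0,0,0,-0.11,100],[0,0,0,0,0,-0.17,100],[0,0,0,0,0,-0.17,100]],
  ],
)

```text
time: 37.45
ee_pos: [0.6184, 0.1532, 0.2475]
eef_rot: [0.675, 0.738, 0.004, 0.002]
ft_force: [0.4, -0.0, -0.5]
width: 0.0866
grip_force: 0.0
```

```bash
python3 - <<'E'
from h import *
t=tins();D=[p for p in t if p[1]>.28][0]
rows([(*D,.22,.9),(*D,.064,.9)],100)
E
```

```text
[285, 222, 45, 30, 871] [ 0.4984 -0.0703  0.072 ] rack [-0.0708 -0.1051]
[158, 247, 9, 19, 108] [0.4445 0.3594 0.072 ] rack [-0.0876  0.3277]
[0, 0, -0.81, 0.221, -0.154, 0.024, 100],
[0, 0, -0.81, 0.22, -0.154, 0.18, 100],
```

Last tin is partly hidden by the arm (area 108), so I use its earlier position (0.446,0.343) and verify by hovering.

```bash
python3 - <<'E'
from h import *
rows([(.446,.3427,.25,.9)],100)
E
```

```text
[0, 0, -0.81, 0.204, -0.154, -0.006, 100],
```

Emit:
step_arm(
  deltas=[
    [[0,0,-0.17,0.045,-0.034,0,100],[0,0,-0.34,0.09,-0.068,0,100],[0,0,-0.51,0.135,-0.102,0,100],[0,0,-0.68,0.18,-0.136,0,100],[0,0,-0.81,0.204,-0.154,0,100],[0,0,-0.81,0.204,-0.154,0,100],[0,0,-0.81,0.204,-0.154,0,100],[0,0,-0.81,0.204,-0.154,0,100]],
  ],
)

```text
time: 38.5
ee_pos: [0.4452, 0.3415, 0.2421]
eef_rot: [0.331, 0.944, -0.0, 0.0]
ft_force: [-0.1, -0.1, -0.5]
width: 0.0871
grip_force: 0.0
```

```bash
python3 - <<'E'
from h import *
print(readout.read_state()["ee_pos"])
tins()
c=cam("wrist");h=cv2.cvtColor(c["img"],cv2.COLOR_RGB2HSV);m=cv2.inRange(h,(20,60,130),(34,255,255));m=cv2.morphologyEx(m,cv2.MORPH_CLOSE,np.ones((9,9)))
n,l,st,ce=cv2.connectedComponentsWithStats(m)
for i in range(1,n):
    if st[i,4]>800: print("w",st[i].tolist(),px2w(c,*ce[i],.072).round(4))
rows([(.446,.3427,.064,.9)],100)
c["img"]=np.vstack([c["img"][:400]]);crop(c,0,0,560,400,1.0,"w8.png")
E
```

```text
[0.44524441 0.34151857 0.24213042]
[285, 222, 45, 30, 872] [ 0.4985 -0.0704  0.072 ] rack [-0.0707 -0.1052]
[159, 246, 20, 19, 245] [0.4497 0.34   0.072 ] rack [-0.0841  0.3078]
w [251, 163, 57, 62, 2305] [0.4445 0.3442 0.072 ]
w [244, 329, 316, 17, 3842] [0.6763 0.355  0.072 ]
[-0, 0, -0, -0, 0.001, 0.178, 100],
```

View pics/w8.png

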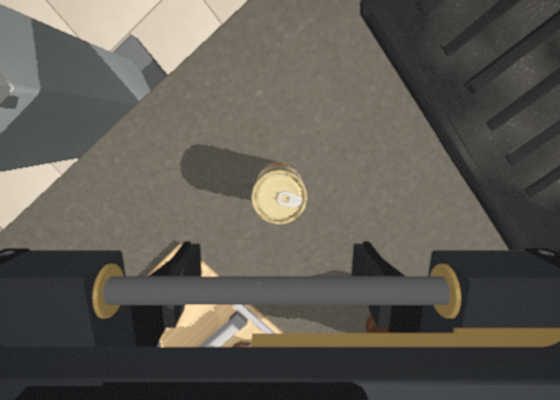

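Tin lid at (280,196), centred between the fingers and at (0.4445,0.344): unmoved. Grasp it.

Emit:
step_arm(
  deltas=[
    [[0,0,0,0,0.001,0.06,100],[0,0,0,0.001,0.001,0.12,100],[0,0,0,0.001,0.001,0.16,100],[0,0,0,0.001,0.001,0.178,100],[0,0,0,0.001,0.001,0.178,100],[0,0,0,0.001,0.001,0.178,62],[0,0,0,0.001,0.001,0.178,55],[0,0,0,0.001,0.001,0.178,50],[0,0,0,0.001,0.001,0.178,50],[0,0,0,0.001,0.001,0.178,50],[0,0,0,0.001,0.001,0.178,50]],
  ],
)

```text
time: 39.98
ee_pos: [0.4445, 0.3445, 0.0651]
eef_rot: [0.329, 0.944, 0.0, 0.0]
ft_force: [-0.2, -0.4, 6.3]
width: 0.0566
grip_force: 20.0
```

```bash
python3 - <<'E'
from h import *
s=readout.read_state();p=s["ee_pos"];print(p)
b=rack(.061,.036)
rows([(p[0],p[1],.25,.9),(*b,.25,RW),(*b,p[2]+.011,RW)],50)
E
```

```text
[0.44450428 0.34450061 0.06505106]
[0, -0, 0, 0, 0, -0.185, 50],
[0, -0, 0.81, -0.299, -0.098, -0.185, 50],
[0, -0, 0.81, -0.299, -0.098, -0.011, 50],
```

Emit:
step_arm(
  deltas=[
    [[0,0,0,0,0,-0.06,50],[0,0,0,0,0,-0.12,50],[0,0,0,0,0,-0.18,50],[0,0,0.16,-0.055,-0.018,-0.185,50],[0,0,0.32,-0.11,-0.036,-0.185,50],[0,0,0.48,-0.165,-0.054,-0.185,50],[0,0,0.64,-0.22,-0.072,-0.185,50],[0,0,0.81,-0.275,-0.09,-0.185,50],[0,0,0.81,-0.299,-0.098,-0.185,50],[0,0,0.81,-0.299,-0.098,-0.185,50],[0,0,0.81,-0.299,-0.098,-0.185,50],[0,0,0.81,-0.299,-0.098,-0.13,50],[0,0,0.81,-0.299,-0.098,-0.08,50],[0,0,0.81,-0.299,-0.098,-0.05,50],[0,0,0.81,-0.299,-0.098,-0.03,50],[0,0,0.81,-0.299,-0.098,-0.02,50],[0,0,0.81,-0.299,-0.098,-0.013,50],[0,0,0.81,-0.299,-0.098,-0.01,50],[0,0,0.81,-0.299,-0.098,-0.01,50]],
  ],
)

```text
time: 42.35
ee_pos: [0.6181, 0.0815, 0.0753]
eef_rot: [0.675, 0.738, 0.001, 0.0]
ft_force: [0.3, -0.1, -1.7]
width: 0.057
grip_force: 20.0
```

```bash
python3 - <<'E'
from h import *
s=readout.read_state();print(s["ee_pos"],s["ft_force"],w2rack(s["ee_pos"]))
E
```

```text
[0.61807999 0.08154185 0.075253  ] [ 0.34055762 -0.14360154 -1.70852694] [0.06149023 0.03589285]
```

Emit:
step_arm(
  deltas=[
    [[0,0,0,0,0.002,0,50],[0,0,0,0,0.004,0.001,50],[0,0,0,0,0.005,0.001,50],[0,0,0,0,0.005,0.001,50]],
  ],
)

```text
time: 42.85
ee_pos: [0.6221, 0.0818, 0.0751]
eef_rot: [0.675, 0.738, -0.0, -0.001]
ft_force: [-12.3, -0.9, 18.1]
width: 0.0566
grip_force: 20.0
```

Emit:
step_arm(
  deltas=[
    [[0,0,0,0,0,0,80],[0,0,0,0,0,0,90],[0,0,0,0,0,0,90],[0,0,0,0,0,-0.05,90],[0,0,0,0,0,-0.1,100],[0,0,0,0,0,-0.1,100]],
  ],
)

```text
time: 43.6
ee_pos: [0.6247, 0.0818, 0.1774]
eef_rot: [0.675, 0.738, 0.003, 0.002]
ft_force: [0.9, -0.0, -1.4]
width: 0.0859
grip_force: 0.0
```

```bash
python3 - <<'E'
from h import *
rows([fin(1.50,.17),fin(1.5,.16)],32)
E
```

```text
[0.01, -0, 0.16, 0.006, -0.127, 0.007, 32],
[0.01, -0, 0.16, 0.006, -0.127, 0.017, 32],
```

Emit:
step_arm(
  deltas=[
    [[0,0,0.08,0.003,-0.06,0,32],[0,0,0.16,0.006,-0.12,0,32],[0,0,0.16,0.006,-0.126,0.012,32],[0,0,0.16,0.006,-0.126,0.014,32],[0,0,0.16,0.006,-0.126,0.014,32]],
  ],
)

```text
time: 44.22
ee_pos: [0.4976, 0.076, 0.1595]
eef_rot: [0.732, 0.682, -0.0, 0.001]
ft_force: [0.1, -0.7, -0.0]
width: 0.045
grip_force: 0.0
```

```bash
python3 - <<'E'
from h import *
c=cam("wrist");crop(c,80,0,560,340,1.66,"w9.png")
print(readout.read_state()["ee_pos"],fin(1.5))
rows([fin(1.5)]+[fin(a) for a in np.linspace(1.5,.42,12)[1:]],30)
print([((w2px(c,[*fin(a)[:2],.098])-[80,0])*1.66).round().tolist() for a in(1.4,1.5,1.6)])
E
```

```text
[0.49773254 0.07579047 0.15963065] [np.float64(0.49811118435851875), np.float64(0.07681167749633927), 0.088, -0.07079632679489656]
[0, 0, -0, 0.001, 0, 0.072, 30],
[0, 0, 0.1, 0.001, 0.004, 0.072, 30],
[0, 0, 0.2, 0, 0.008, 0.072, 30],
[0, 0, 0.29, -0.001, 0.012, 0.072, 30],
[0, 0, 0.39, -0.002, 0.016, 0.072, 30],
[0, 0, 0.49, -0.004, 0.02, 0.072, 30],
[0, 0, 0.59, -0.006, 0.024, 0.072, 30],
[0, 0, 0.69, -0.008, 0.027, 0.072, 30],
[0, 0, 0.79, -0.011, 0.03, 0.072, 30],
[0, 0, 0.88, -0.014, 0.033, 0.072, 30],
[0, 0, 0.98, -0.017, 0.035, 0.072, 30],
[0, 0, 1.08, -0.021, 0.037, 0.072, 30],
[[337.0, 388.0], [327.0, 388.0], [317.0, 388.0]]
```

View pics/w9.png

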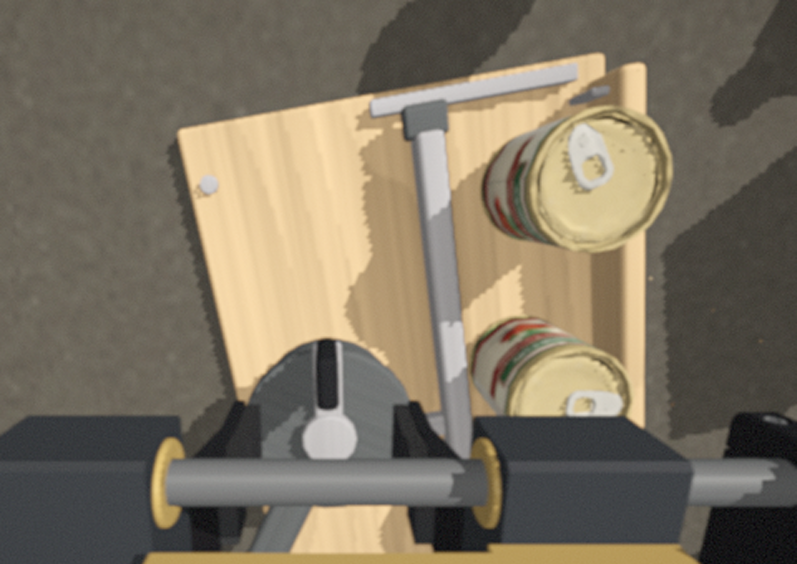

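Tins in bays 1 and 2 stand against the fence; fin at (327,375) is centred between the fingers. Descend and flip to tighten.

Emit:
step_arm(
  deltas=[
    [[0,0,0,0,0,0,28],[0,0,0,0.001,0,0.04,28],[0,0,0,0.001,0,0.072,28],[0,0,0,0.001,0,0.072,28],[0,0,0.1,0.001,0.004,0.072,28],[0,0,0.2,0,0.008,0.072,28],[0,0,0.29,-0.001,0.012,0.072,28],[0,0,0.39,-0.002,0.016,0.072,28],[0,0,0.49,-0.004,0.02,0.072,28],[0,0,0.59,-0.006,0.024,0.072,28],[0,0,0.69,-0.008,0.027,0.072,28],[0,0,0.79,-0.011,0.03,0.072,28],[0,0,0.88,-0.014,0.033,0.072,28],[0,0,0.98,-0.017,0.035,0.072,28],[0,0,1.08,-0.021,0.037,0.072,28],[0,0,1.08,-0.021,0.037,0.072,28]],
  ],
)

```text
time: 46.28
ee_pos: [0.5328, 0.0544, 0.0889]
eef_rot: [0.978, 0.209, 0.0, -0.001]
ft_force: [-0.7, 4.9, 0.1]
width: 0.0243
grip_force: 2.1
```

Emit:
step_arm(
  deltas=[
    [[0,0,-0.1,0,-0.004,0,28],[0,0,-0.1,0,-0.004,-0.04,28],[0,0,-0.1,0,-0.004,-0.073,28],[0,0,-0.1,0,-0.004,-0.073,28]],
  ],
)

```text
time: 46.78
ee_pos: [0.5324, 0.0566, 0.164]
eef_rot: [0.966, 0.257, 0.002, -0.0]
ft_force: [-0.1, -0.4, -0.2]
width: 0.0243
grip_force: 0.0
```

```bash
python3 - <<'E'
from h import *
c=cam("wrist");crop(c,80,0,480,340,1.6,"w10.png")
s=readout.read_state();d=np.array(s["ee_pos"][:2])-HUB;print(np.arctan2(d[1],d[0]),s["ee_pos"])
print([((w2px(c,[*fin(a)[:2],.098])-[80,0])*1.6).round().tolist() for a in(.5,.6,.7)],((w2px(c,[*HUB,.062])-[80,0])*1.6).round())
rows([(*fin(.5)[:2],.2,-1.07),knob(-.6,.16)],40)
E
```

```text
0.5436933470645842 [0.53144102 0.05685931 0.16239404]
[[317.0, 375.0], [307.0, 375.0], [298.0, 376.0]] [315. 425.]
[0, -0, 0.02, -0, 0.002, -0.038, 40],
[0, -0, -0.54, -0.128, 0.052, 0.002, 40],
```

View pics/w10.png

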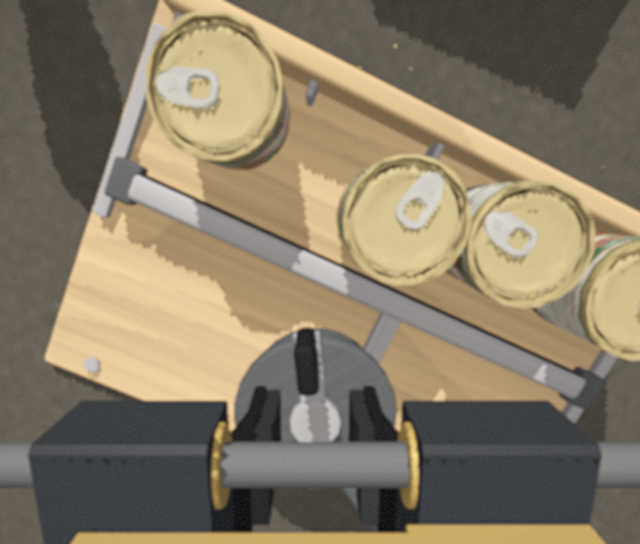

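The lever is at tighten (fin at (307,365), -0.45), but the bay 2 tin has been knocked: it is now at (404,220), off the fence beside the bay 3 tin. Measuring lids (217,88), (404,220), (530,243).

```bash
python3 - <<'E'
from h import *
c=cam("wrist")
for u,v in[(216,86),(404,219),(531,242),(618,297)]:
    p=px2w(c,u/1.6+80,v/1.6,.082);print(p.round(4),w2rack(p).round(4))
E
```

```text
[0.6145 0.1509 0.082 ] [0.0639 0.1053]
[0.6083 0.0557 0.082 ] [0.0495 0.011 ]
[0.628  0.0015 0.082 ] [ 0.0645 -0.0447]
[ 0.6278 -0.0479  0.082 ] [ 0.06   -0.0939]
```

```bash
python3 - <<'E'
from h import *
y=RW+.26
rows([(*rack(.0495,.011),.17,y),(*rack(.0495,.011),.0745,y)],100)
E
```

```text
[0, -0, -1.4, 0.067, 0.04, -0.009, 100],
[0, -0, -1.4, 0.066, 0.04, 0.087, 100],
```

Emit:
step_arm(
  deltas=[
    [[0,0,-0.18,0,0,-0.01,100],[0,0,-0.36,0.02,0.01,-0.01,100],[0,0,-0.54,0.03,0.02,-0.01,100],[0,0,-0.72,0.04,0.03,-0.01,100],[0,0,-0.9,0.066,0.04,-0.01,100],[0,0,-1.08,0.066,0.04,-0.01,100],[0,0,-1.26,0.066,0.04,-0.01,100],[0,0,-1.4,0.066,0.04,-0.01,100],[0,0,-1.4,0.066,0.04,-0.01,100],[0,0,-1.4,0.066,0.04,-0.01,100]],
  ],
)

```text
time: 48.12
ee_pos: [0.6074, 0.0548, 0.1702]
eef_rot: [0.575, 0.818, -0.0, -0.0]
ft_force: [0.8, -0.4, -0.2]
width: 0.0867
grip_force: 0.0
```

```bash
python3 - <<'E'
from h import *
c=cam("wrist");crop(c,80,0,560,380,1.4,"w11.png");print(readout.read_state()["ee_pos"],readout.read_state()["width"])
print([((w2px(c,[*rack(*p),.082])-[80,0])*1.4).round().tolist() for p in((.0495,.011),(.0643,.108))])
rows([(*rack(.0495,.011),.0745,RW+.26)],100)
E
```

```text
[0.60740833 0.0548726  0.17024075] 0.08677116985915523
[[277.0, 311.0], [356.0, 141.0]]
[-0, -0, 0, 0, 0.001, 0.096, 100],
```

View pics/w11.png

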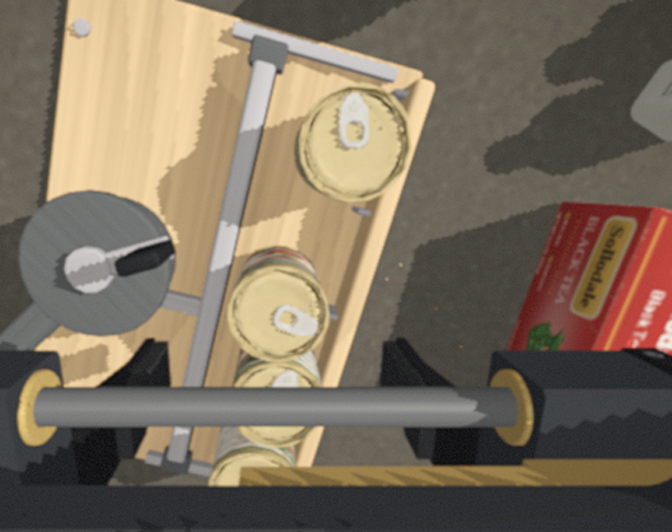

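Displaced tin at (278,311) is centred between the fingers, as predicted. Regrasp. (That was picture 14, so only numbers from here.)

Emit:
step_arm(
  deltas=[
    [[0,0,0,0,0.001,0.05,100],[0,0,0,0,0.001,0.08,100],[0,0,0,0,0.001,0.095,100],[0,0,0,0,0.001,0.095,100],[0,0,0,0,0.001,0.095,66],[0,0,0,0,0.001,0.095,58],[0,0,0,0,0.001,0.095,50],[0,0,0,0,0.001,0.095,50],[0,0,0,0,0.001,0.095,50],[0,0,0,0,0.001,0.095,50]],
  ],
)

```text
time: 49.42
ee_pos: [0.6087, 0.0554, 0.0759]
eef_rot: [0.573, 0.819, 0.0, 0.0]
ft_force: [-1.3, 0.9, 4.5]
width: 0.0567
grip_force: 20.0
```

```bash
python3 - <<'E'
from h import *
s=readout.read_state();p=s["ee_pos"];print(p,w2rack(p),s["width"])
y=RW+.26;q=rack(*w2rack(p))
rows([(*q,p[2]+.004,y),(*rack(.059,.037),p[2]+.004,RW),(*rack(.061,.037),p[2]+.001,RW),(*rack(.066,.037),p[2]+.001,RW)],50)
E
```

```text
[0.60868603 0.05535578 0.07589319] [0.04988176 0.01061045] 0.056732983414158465
[0, -0, 0, 0, 0, -0.004, 50],
[0, -0, 0.26, 0.023, 0.016, -0.004, 50],
[0, -0, 0.26, 0.023, 0.018, -0.001, 50],
[0, -0, 0.26, 0.021, 0.022, -0.001, 50],
```

Emit:
step_arm(
  deltas=[
    [[0,0,0,0,0,-0.004,50],[0,0,0,0,0,-0.004,50],[0,0,0.1,0.012,0.006,-0.004,50],[0,0,0.2,0.02,0.012,-0.004,50],[0,0,0.26,0.023,0.016,-0.004,50],[0,0,0.26,0.023,0.018,-0.001,50],[0,0,0.26,0.022,0.02,-0.001,50],[0,0,0.26,0.021,0.022,-0.001,50],[0,0,0.26,0.021,0.023,0,50],[0,0,0.26,0.021,0.023,0,50]],
  ],
)

```text
time: 50.68
ee_pos: [0.622, 0.082, 0.0759]
eef_rot: [0.675, 0.738, -0.001, -0.001]
ft_force: [-7.8, -0.7, 6.8]
width: 0.0572
grip_force: 20.0
```

```bash
python3 - <<'E'
from h import *
s=readout.read_state();p=s["ee_pos"];print(p,w2rack(p),s["width"],s["ft_force"])
E
```

```text
[0.62203539 0.08204309 0.07591393] [0.06547406 0.0360525 ] 0.05720484494509683 [-7.79279177 -0.74080925  6.81634058]
```

Emit:
step_arm(
  deltas=[
    [[0,0,0,0,0,0,80],[0,0,0,0,0,0,90],[0,0,0,0,0,0,90],[0,0,0,0,0,-0.05,90],[0,0,0,0,-0.04,-0.11,100],[0,0,0,-0.03,-0.08,-0.17,100],[0,0,0,-0.06,-0.12,-0.2,100],[0,0,0,-0.06,-0.12,-0.2,100],[0,0,0,-0.06,-0.12,-0.2,100]],
  ],
)

```text
time: 51.8
ee_pos: [0.5089, 0.012, 0.2764]
eef_rot: [0.675, 0.738, 0.002, -0.001]
ft_force: [0.9, 0.4, -0.5]
width: 0.0872
grip_force: 0.0
```

```bash
cat >> h.py <<'E'
def lids(c):
    g=cv2.medianBlur(cv2.cvtColor(c["img"],cv2.COLOR_RGB2GRAY),5);k=4
    for i,y in enumerate((.108,.036,-.036,-.108)):
        p=np.array([*rack(.0643,y),.082]);u,v=w2px(c,p);d=-(c["R"].T@(p-c["o"]))[2];rr=c["fx"]*.0287/d
        a=int(rr*2);u0,v0=int(u)-a,int(v)-a
        if v0<0 or u0<0 or v0+2*a>420 or u0+2*a>560: print(i+1,"out",u,v);continue
        s=cv2.resize(g[v0:v0+2*a,u0:u0+2*a],None,fx=k,fy=k,interpolation=cv2.INTER_CUBIC)
        h=cv2.HoughCircles(s,cv2.HOUGH_GRADIENT,1,10,param1=80,param2=15,minRadius=int(rr*k*.88),maxRadius=int(rr*k*1.12))
        if h is None: print(i+1,"none");continue
        print(i+1,[w2rack(px2w(c,u0+q[0]/k,v0+q[1]/k,.082)).round(4).tolist() for q in h[0][:3]])
E
python3 - <<'E'
from h import *
print(readout.read_state()["ee_pos"]);c=cam("wrist");lids(c)
t=cam("top");print("top");lids(t)
E
```

```text
[0.50887003 0.01200897 0.27644893]
1 [[0.0601, 0.107], [0.0632, 0.104], [0.0601, 0.1047]]
2 [[0.0658, 0.0325], [0.0628, 0.0328], [0.0623, 0.0354]]
3 [[0.0614, -0.0474], [0.065, -0.0457], [0.067, -0.0489]]
4 none
top
1 none
2 none
3 none
4 none
```

Tin 3 was shoved to y = -46 mm too (its bay centre is -36). I re-centre it.

```bash
python3 - <<'E'
from h import *
rows([(*rack(.0645,-.046),.2,RW),(*rack(.0645,-.046),.0755,RW)],100)
E
```

```text
[0, -0, 0.01, -0.024, 0.117, 0.075, 100],
[0, -0, 0.01, -0.024, 0.117, 0.2, 100],
```

Emit:
step_arm(
  deltas=[
    [[0,0,0,-0.012,0.06,0.04,100],[0,0,0,-0.024,0.116,0.075,100],[0,0,0,-0.024,0.116,0.075,100],[0,0,0,-0.024,0.116,0.12,100],[0,0,0,-0.024,0.116,0.16,100],[0,0,0,-0.024,0.116,0.19,100],[0,0,0,-0.024,0.116,0.2,100],[0,0,0,-0.024,0.116,0.2,100],[0,0,0,-0.024,0.116,0.2,66],[0,0,0,-0.024,0.116,0.2,58],[0,0,0,-0.024,0.116,0.2,50],[0,0,0,-0.024,0.116,0.2,50],[0,0,0,-0.024,0.116,0.2,50],[0,0,0,-0.024,0.116,0.2,50]],
  ],
)

```text
time: 53.65
ee_pos: [0.6267, -0.0011, 0.076]
eef_rot: [0.675, 0.738, 0.0, 0.0]
ft_force: [-0.1, 1.1, 5.5]
width: 0.057
grip_force: 20.0
```

```bash
python3 - <<'E'
from h import *
s=readout.read_state();p=s["ee_pos"];print(p,w2rack(p),s["width"],s["ft_force"])
rows([(*rack(.061,-.036),p[2]+.003,RW),(*rack(.066,-.036),p[2],RW)],50)
E
```

```text
[ 0.62674513 -0.00105507  0.07595978] [ 0.06302876 -0.04714309] 0.05699135686110329 [-0.09880114  1.10004652  5.53762435]
[0, -0, 0, 0.011, -0.002, -0.003, 50],
[0, -0, 0, 0.011, 0.003, 0, 50],
```

Emit:
step_arm(
  deltas=[
    [[0,0,0,0,-0.002,-0.003,50],[0,0,0,0.006,-0.002,-0.003,50],[0,0,0,0.011,-0.002,-0.003,50],[0,0,0,0.011,0,0,50],[0,0,0,0.011,0.002,0,50],[0,0,0,0.011,0.004,0,50],[0,0,0,0.011,0.004,0,50]],
  ],
)

```text
time: 54.52
ee_pos: [0.6288, 0.0102, 0.0757]
eef_rot: [0.675, 0.738, -0.0, -0.001]
ft_force: [-6.7, 0.7, 8.0]
width: 0.057
grip_force: 20.0
```

Emit:
step_arm(
  deltas=[
    [[0,0,0,0,0,0,80],[0,0,0,0,0,0,90],[0,0,0,0,0,0,90],[0,0,0,0,0,-0.05,90],[0,0,0,-0.04,-0.04,-0.11,100],[0,0,0,-0.09,-0.08,-0.17,100],[0,0,0,-0.14,-0.1,-0.18,40],[0,0,0,-0.14,-0.1,-0.18,40],[0,0,0,-0.14,-0.1,-0.18,40]],
  ],
)

```text
time: 55.65
ee_pos: [0.542, -0.1406, 0.2565]
eef_rot: [0.676, 0.737, 0.001, 0.001]
ft_force: [-0.5, 0.8, -0.3]
width: 0.0647
grip_force: 0.0
```

```bash
python3 - <<'E'
from h import *
print(readout.read_state()["ee_pos"],w2rack(readout.read_state()["ee_pos"]));c=cam("wrist");lids(c)
c=cam("scene");lids(c)
rows([knob(-.59,.17),knob(-.59)],40)
E
```

```text
[ 0.54196088 -0.14061576  0.25653692] [-0.03342958 -0.17890554]
1 out 398.7410061590855 -152.55584083714567
2 out 389.5235254549431 -45.16702212025777
3 out 381.58796973538574 47.286651713018585
4 [[0.0678, -0.1115], [0.0657, -0.1101], [0.0626, -0.1089]]
1 none
2 none
3 none
4 [[0.0516, -0.1243]]
[-0, -0, 0.6, 0.093, -0.088, 0.085, 40],
[-0, -0, 0.6, 0.093, -0.088, 0.168, 40],
```

Tin 4 fine. Back to the knob.

Emit:
step_arm(
  deltas=[
    [[0,0,0.15,0.03,-0.03,0.02,40],[0,0,0.3,0.06,-0.06,0.04,40],[0,0,0.45,0.093,-0.088,0.06,40],[0,0,0.6,0.093,-0.088,0.08,40],[0,0,0.6,0.093,-0.088,0.085,40],[0,0,0.6,0.093,-0.088,0.085,40],[0,0,0.6,0.093,-0.088,0.13,40],[0,0,0.6,0.093,-0.088,0.167,40],[0,0,0.6,0.093,-0.088,0.167,28],[0,0,0.6,0.093,-0.088,0.167,28]],
  ],
)

```text
time: 57.0
ee_pos: [0.4476, -0.0544, 0.0902]
eef_rot: [0.863, 0.506, 0.0, 0.001]
ft_force: [0.3, -0.2, 1.1]
width: 0.0261
grip_force: 0.0
```

```bash
python3 - <<'E'
from h import *
th()
rows([knob(a) for a in np.linspace(-.59,.56,13)[1:]],28)
E
```

```text
tcp th -0.575 rad 0.1012 z 0.0902 w 0.0261 F [ 0.3 -0.2  1.1]
[0, 0, -0.1, 0.002, 0.008, 0.003, 28],
[0, 0, -0.2, 0.003, 0.018, 0.003, 28],
[0, 0, -0.29, 0.005, 0.027, 0.003, 28],
[0, 0, -0.39, 0.009, 0.036, 0.003, 28],
[0, 0, -0.48, 0.013, 0.045, 0.003, 28],
[0, 0, -0.58, 0.018, 0.053, 0.003, 28],
[0, 0, -0.68, 0.023, 0.061, 0.003, 28],
[0, 0, -0.77, 0.03, 0.068, 0.003, 28],
[0, 0, -0.87, 0.037, 0.074, 0.003, 28],
[0, 0, -0.96, 0.044, 0.08, 0.003, 28],
[0, 0, -1.06, 0.052, 0.085, 0.003, 28],
[0, 0, -1.16, 0.061, 0.089, 0.003, 28],
```

Emit:
step_arm(
  deltas=[
    [[0,0,-0.1,0.002,0.008,0.003,28],[0,0,-0.2,0.003,0.018,0.003,28],[0,0,-0.29,0.005,0.027,0.003,28],[0,0,-0.39,0.009,0.036,0.003,28],[0,0,-0.48,0.013,0.045,0.003,28],[0,0,-0.58,0.018,0.053,0.003,28],[0,0,-0.68,0.023,0.061,0.003,28],[0,0,-0.77,0.03,0.068,0.003,28],[0,0,-0.87,0.037,0.074,0.003,28],[0,0,-0.96,0.044,0.08,0.003,28],[0,0,-1.03,0.049,0.083,0.003,28],[0,0,-1.03,0.049,0.083,0.003,28]],
  ],
)

```text
time: 58.5
ee_pos: [0.5431, -0.0518, 0.0883]
eef_rot: [0.501, 0.865, 0.001, 0.001]
ft_force: [-4.0, -3.2, -1.7]
width: 0.0245
grip_force: 2.4
```

```bash
cat >> h.py <<'E'
def barprof(c):
    """rack x of bar's top faces' edges by gradients at several y (z=.036)"""
    g=cv2.cvtColor(c["img"],cv2.COLOR_RGB2GRAY);h=cv2.cvtColor(c["img"],cv2.COLOR_RGB2HSV)
    for y in(-.1,-.07,.0,.07,.1,.12):
        xs=np.arange(-.01,.06,.002);o=""
        for x in xs:
            u,v=np.round(w2px(c,[*rack(x,y),.036])).astype(int)
            o+=("#" if h[v,u,1]<40 else ".") if 0<=v<420 and 0<=u<560 else " "
        print(y,o)
E
python3 - <<'E'
from h import *
th();rows([knob(.58)],28);c=cam("wrist");barprof(c);lids(c)
E
```

```text
tcp th 0.419 rad 0.0991 z 0.0883 w 0.0245 F [-4.  -3.2 -1.7]
[0, 0, -0.14, 0, 0.016, 0.001, 28],
-0.1 #...#######.#####....##############
-0.07 ..........##########......#########
0.0 ..........#########................
0.07 ..........#########................
0.1                                 .. 
0.12                                    
1 out 688.0493745127477 -51.423324199758525
2 out 569.1041519262718 119.03580995913762
3 out 477.0898345292353 250.90055015345308
4 out 403.79023824135083 355.9454224546132
```

Emit:
step_arm(
  deltas=[
    [[0,0,-0.05,0,0.006,0.001,28],[0,0,-0.1,0,0.011,0.001,28],[0,0,-0.14,0,0.016,0.001,28],[0,0,-0.14,0,0.016,0.001,28]],
  ],
)

```text
time: 59.05
ee_pos: [0.5575, -0.0433, 0.0872]
eef_rot: [0.44, 0.898, 0.001, 0.001]
ft_force: [-4.6, -0.5, 1.9]
width: 0.0245
grip_force: 1.9
```

```bash
python3 - <<'E'
from h import *
th();c=cam("wrist");barprof(c)
rows([knob(a) for a in [*np.linspace(.58,-.6,10)[1:],-.6,*np.linspace(-.6,-.05,6)[1:]]],28)
E
```

```text
tcp th 0.587 rad 0.1001 z 0.0872 w 0.0245 F [-4.6 -0.5  1.9]
-0.1 ######.########################...#
-0.07 ##..........###############.#######
0.0 ...........#########...............
0.07 ...........#########...............
0.1               ######...............
0.12                                    
[0, 0, 0.13, 0.001, -0.014, 0, 28],
[0, 0, 0.26, 0.003, -0.027, -0, 28],
[0, 0, 0.39, 0.008, -0.039, -0, 28],
[0, 0, 0.52, 0.013, -0.051, -0, 28],
[0, 0, 0.65, 0.02, -0.062, -0, 28],
[0, -0, 0.78, 0.029, -0.072, -0, 28],
[0, -0, 0.91, 0.039, -0.08, -0, 28],
[0, -0, 1.04, 0.05, -0.088, -0, 28],
[0, -0, 1.17, 0.061, -0.094, -0, 28],
[0, -0, 1.17, 0.061, -0.094, -0, 28],
[0, -0, 1.06, 0.052, -0.089, -0, 28],
[0, -0, 0.95, 0.042, -0.083, -0, 28],
[0, -0, 0.84, 0.034, -0.076, -0, 28],
[0, 0, 0.73, 0.026, -0.068, -0, 28],
[0, 0, 0.62, 0.019, -0.06, -0, 28],
```

Emit:
step_arm(
  deltas=[
    [[0,0,0.13,0.001,-0.014,0,28],[0,0,0.26,0.003,-0.027,0,28],[0,0,0.39,0.008,-0.039,0,28],[0,0,0.52,0.013,-0.051,0,28],[0,0,0.65,0.02,-0.062,0,28],[0,0,0.78,0.029,-0.072,0,28],[0,0,0.91,0.039,-0.08,0,28],[0,0,1.04,0.05,-0.088,0,28],[0,0,1.17,0.061,-0.094,0,28],[0,0,1.17,0.061,-0.094,0,28],[0,0,1.06,0.052,-0.089,0,28],[0,0,0.95,0.042,-0.083,0,28],[0,0,0.84,0.034,-0.076,0,28],[0,0,0.73,0.026,-0.068,0,28],[0,0,0.73,0.026,-0.068,0,28]],
  ],
)

```text
time: 60.98
ee_pos: [0.4875, -0.0648, 0.0849]
eef_rot: [0.731, 0.682, 0.0, -0.0]
ft_force: [-0.2, 0.1, 0.2]
width: 0.0245
grip_force: 0.3
```

```bash
python3 - <<'E'
from h import *
th();rows([knob(a) for a in np.arange(-.12,.5,.06)],28)
E
```

```text
tcp th -0.163 rad 0.1000 z 0.0849 w 0.0245 F [-0.2  0.1  0.2]
[0, -0, -0.03, 0, 0.004, -0.002, 28],
[0, -0, -0.09, 0, 0.01, -0.002, 28],
[0, -0, -0.15, 0.001, 0.016, -0.002, 28],
[0, -0, -0.21, 0.002, 0.022, -0.002, 28],
[0, -0, -0.27, 0.004, 0.028, -0.002, 28],
[0, -0, -0.33, 0.006, 0.034, -0.002, 28],
[0, -0, -0.39, 0.008, 0.039, -0.002, 28],
[0, -0, -0.45, 0.01, 0.045, -0.002, 28],
[0, -0, -0.51, 0.013, 0.05, -0.002, 28],
[0, -0, -0.57, 0.016, 0.055, -0.002, 28],
[0, -0, -0.63, 0.02, 0.06, -0.002, 28],
```

Emit:
step_arm(
  deltas=[
    [[0,0,-0.03,0,0.004,0,28],[0,0,-0.09,0,0.01,0,28],[0,0,-0.09,0,0.01,0,28]],
  ],
)

```text
time: 61.35
ee_pos: [0.4967, -0.0652, 0.0847]
eef_rot: [0.7, 0.714, -0.0, -0.0]
ft_force: [-3.3, 0.6, 2.2]
width: 0.0244
grip_force: 1.8
```

Emit:
step_arm(
  deltas=[
    [[0,0,-0.06,0,0.006,0,28],[0,0,-0.06,0,0.006,0,28]],
  ],
)

```text
time: 61.6
ee_pos: [0.5027, -0.065, 0.0846]
eef_rot: [0.678, 0.735, -0.0, -0.0]
ft_force: [-4.0, 0.1, 1.3]
width: 0.0244
grip_force: 1.9
```

Emit:
step_arm(
  deltas=[
    [[0,0,-0.06,0.001,0.006,0,28],[0,0,-0.06,0.001,0.006,0,28]],
  ],
)

```text
time: 61.85
ee_pos: [0.508, -0.0645, 0.0845]
eef_rot: [0.656, 0.754, -0.001, -0.0]
ft_force: [-6.2, -3.3, 3.5]
width: 0.0242
grip_force: 3.3
```

```bash
python3 - <<'E'
from h import *
th();rows([knob(a) for a in np.arange(.12,.6,.06)],28);c=cam("wrist");barprof(c)
E
```

```text
tcp th 0.043 rad 0.1002 z 0.0845 w 0.0242 F [-6.2 -3.3  3.5]
[-0, 0, -0.07, 0, 0.008, -0.003, 28],
[-0, 0, -0.13, 0.001, 0.014, -0.003, 28],
[-0, 0, -0.19, 0.002, 0.02, -0.003, 28],
[-0, 0, -0.25, 0.003, 0.025, -0.003, 28],
[-0, 0, -0.31, 0.005, 0.031, -0.003, 28],
[-0, 0, -0.37, 0.007, 0.037, -0.003, 28],
[-0, 0, -0.43, 0.009, 0.042, -0.003, 28],
[-0, -0, -0.49, 0.012, 0.048, -0.003, 28],
-0.1 ..............#####################
-0.07 .............##########............
0.0 .............##########............
0.07                                    
0.1                                    
0.12
```

Emit:
step_arm(
  deltas=[
    [[0,0,-0.03,0,0.003,0,28],[0,0,-0.03,0,0.003,0,28]],
  ],
)

```text
time: 62.15
ee_pos: [0.5103, -0.0641, 0.0844]
eef_rot: [0.645, 0.764, -0.001, -0.001]
ft_force: [-9.8, -2.6, 5.6]
width: 0.0245
grip_force: 5.0
```

Emit:
step_arm(
  deltas=[
    [[0,0,-0.03,0,0.003,0,28],[0,0,-0.03,0,0.003,0,28]],
  ],
)

```text
time: 62.4
ee_pos: [0.5129, -0.0637, 0.0844]
eef_rot: [0.634, 0.774, -0.001, -0.001]
ft_force: [-10.9, -3.0, 8.4]
width: 0.0243
grip_force: 5.9
```

Emit:
step_arm(
  deltas=[
    [[0,0,-0.03,0,0.003,0,28],[0,0,-0.03,0,0.003,0,28]],
  ],
)

```text
time: 62.65
ee_pos: [0.5154, -0.0632, 0.0843]
eef_rot: [0.622, 0.783, -0.001, -0.002]
ft_force: [-12.7, -2.9, 9.6]
width: 0.0246
grip_force: 6.8
```

```bash
python3 - <<'E'
from h import *
th();c=cam("wrist");barprof(c);lids(c)
g=cv2.cvtColor(c["img"],cv2.COLOR_RGB2GRAY)
for y in(-.02,0,-.05):
    print(y,[int(g[tuple(np.round(w2px(c,[*rack(x,y),.036])).astype(int)[::-1])]) for x in np.arange(.006,.046,.002)])
rows([knob(a) for a in (.12,.18,.24)],28)
E
```

```text
tcp th 0.118 rad 0.1002 z 0.0843 w 0.0246 F [-12.7  -2.9   9.6]
-0.1 ###################################
-0.07 ..............#########............
0.0 .............##########............
0.07                                    
0.1                                    
0.12                                    
1 out 701.3936808786439 -220.9696882498906
2 out 609.5636588223177 15.192132265858788
3 out 542.6558209024561 187.26087902315805
4 out 491.73678002257986 318.21079195829293
-0.02 [159, 158, 157, 157, 158, 156, 120, 114, 128, 147, 158, 157, 154, 157, 193, 173, 131, 134, 143, 147]
0 [155, 156, 147, 146, 155, 111, 111, 113, 120, 143, 156, 153, 152, 154, 149, 162, 169, 170, 166, 166]
-0.05 [153, 156, 159, 162, 163, 126, 114, 118, 125, 150, 159, 161, 157, 158, 160, 126, 119, 97, 57, 68]
[-0, -0, 0.02, 0, 0, -0.003, 28],
[-0, -0, -0.04, 0, 0.006, -0.003, 28],
[-0, -0, -0.1, 0.001, 0.012, -0.003, 28],
```

Bar face at rack x ≈ 0.035–0.036, i.e. contact; tighten a bit more.

Emit:
step_arm(
  deltas=[
    [[0,0,-0.03,0,0.003,0,28],[0,0,-0.03,0,0.003,0,28]],
  ],
)

```text
time: 62.95
ee_pos: [0.5186, -0.0625, 0.0843]
eef_rot: [0.61, 0.792, -0.001, -0.001]
ft_force: [-2.8, -1.5, 0.2]
width: 0.0244
grip_force: 1.6
```

Emit:
step_arm(
  deltas=[
    [[0,0,-0.03,0,0.003,0,28],[0,0,-0.03,0,0.003,0,28]],
  ],
)

```text
time: 63.2
ee_pos: [0.5239, -0.0608, 0.0847]
eef_rot: [0.598, 0.802, 0.0, 0.0]
ft_force: [-1.4, -1.5, 0.1]
width: 0.0242
grip_force: 1.0
```

Emit:
step_arm(
  deltas=[
    [[0,0,-0.03,0,0.003,0,28],[0,0,-0.03,0,0.003,0,28]],
  ],
)

```text
time: 63.45
ee_pos: [0.527, -0.0595, 0.0847]
eef_rot: [0.585, 0.811, 0.0, 0.0]
ft_force: [-0.7, -1.7, 0.2]
width: 0.0246
grip_force: 0.4
```

Force dropped suddenly from 13 N to 2 N; check the bar and tins by number.

```bash
python3 - <<'E'
from h import *
th();c=cam("wrist");barprof(c)
g=cv2.cvtColor(c["img"],cv2.COLOR_RGB2GRAY)
for y in(-.02,0,-.05):
    print(y,[int(g[tuple(np.round(w2px(c,[*rack(x,y),.036])).astype(int)[::-1])]) for x in np.arange(.006,.046,.002)])
# fin in image: dark pixels near predicted, for lever angles relative to handle
thh=.24
h=cv2.cvtColor(c["img"],cv2.COLOR_RGB2HSV)
for a in np.arange(-.6,.7,.1):
    A=RW+np.pi/2+thh+a
    v=[g[tuple(np.round(w2px(c,[*(HUB+r_*np.array([np.cos(A),np.sin(A)])),.098])).astype(int)[::-1])] for r_ in(.035,.042,.049)]
    print(round(a,1),v)
E
```

```text
tcp th 0.239 rad 0.0997 z 0.0847 w 0.0246 F [-0.7 -1.7  0.2]
-0.1 ....###############################
-0.07 ..............##########...........
0.0 .............##########............
0.07                                    
0.1                                    
0.12                                    
-0.02 [156, 156, 159, 156, 155, 155, 131, 115, 125, 146, 158, 156, 153, 157, 170, 170, 134, 137, 145, 150]
0 [151, 156, 149, 144, 156, 116, 111, 113, 130, 147, 155, 154, 151, 153, 146, 164, 167, 168, 167, 162]
-0.05 [149, 154, 158, 161, 161, 138, 117, 119, 119, 148, 158, 158, 158, 159, 155, 116, 122, 100, 55, 73]
-0.6 [np.uint8(26), np.uint8(52), np.uint8(143)]
-0.5 [np.uint8(57), np.uint8(49), np.uint8(144)]
-0.4 [np.uint8(53), np.uint8(50), np.uint8(35)]
-0.3 [np.uint8(50), np.uint8(110), np.uint8(26)]
-0.2 [np.uint8(54), np.uint8(110), np.uint8(44)]
-0.1 [np.uint8(52), np.uint8(121), np.uint8(72)]
-0.0 [np.uint8(55), np.uint8(143), np.uint8(37)]
0.1 [np.uint8(50), np.uint8(123), np.uint8(53)]
0.2 [np.uint8(53), np.uint8(133), np.uint8(51)]
0.3 [np.uint8(51), np.uint8(109), np.uint8(26)]
0.4 [np.uint8(46), np.uint8(51), np.uint8(37)]
0.5 [np.uint8(71), np.uint8(51), np.uint8(143)]
0.6 [np.uint8(33), np.uint8(55), np.uint8(109)]
```

Bar unmoved at the clamped position, so the ratchet skipped a tooth under load. Pushing on to feel it catch again.

Emit:
step_arm(
  deltas=[
    [[0,0,-0.04,0.001,0.004,0,28],[0,0,-0.09,0.002,0.008,0,28],[0,0,-0.09,0.002,0.008,0,28]],
  ],
)

```text
time: 63.88
ee_pos: [0.5333, -0.0561, 0.0845]
eef_rot: [0.548, 0.837, -0.0, 0.0]
ft_force: [-3.0, -5.9, -0.0]
width: 0.0241
grip_force: 1.9
```

Emit:
step_arm(
  deltas=[
    [[0,0,-0.04,0.001,0.004,0,28],[0,0,-0.04,0.001,0.004,0,28]],
  ],
)

```text
time: 64.12
ee_pos: [0.5361, -0.0547, 0.0844]
eef_rot: [0.531, 0.847, -0.001, 0.0]
ft_force: [-3.5, -7.9, 1.7]
width: 0.0246
grip_force: 3.6
```

Emit:
step_arm(
  deltas=[
    [[0,0,-0.04,0.001,0.004,0,28],[0,0,-0.04,0.001,0.004,0,28]],
  ],
)

```text
time: 64.38
ee_pos: [0.539, -0.0533, 0.0844]
eef_rot: [0.515, 0.857, -0.002, 0.0]
ft_force: [-4.7, -11.3, 2.7]
width: 0.0246
grip_force: 5.0
```

```bash
python3 - <<'E'
from h import *
th();rows([knob(.46),knob(.52)],28);c=cam("wrist");barprof(c);lids(c)
E
```

```text
tcp th 0.376 rad 0.0985 z 0.0844 w 0.0246 F [ -4.7 -11.3   2.7]
[-0, 0, -0.06, -0.001, 0.008, -0.003, 28],
[-0, 0, -0.12, -0.001, 0.014, -0.003, 28],
-0.1 .######.##.#.#...##################
-0.07 ..............##########.###.######
0.0 .............##########............
0.07     .........##########............
0.1                                    
0.12                                    
1 out 708.6722305485821 -72.90535397025045
2 out 585.2447181726404 110.34527388874152
3 out 491.48582973182147 249.5474245551938
4 out 417.8459959536608 358.87917333238215
```

Emit:
step_arm(
  deltas=[
    [[0,0,-0.03,-0.001,0.003,0,28],[0,0,-0.03,-0.001,0.003,0,28]],
  ],
)

```text
time: 64.68
ee_pos: [0.5415, -0.0521, 0.0843]
eef_rot: [0.502, 0.865, -0.002, -0.001]
ft_force: [-9.6, -8.4, 6.6]
width: 0.0246
grip_force: 6.0
```

Emit:
step_arm(
  deltas=[
    [[0,0,-0.02,-0.001,0.003,0,28],[0,0,-0.02,-0.001,0.003,0,28]],
  ],
)

```text
time: 64.92
ee_pos: [0.5442, -0.051, 0.0842]
eef_rot: [0.493, 0.87, -0.002, -0.002]
ft_force: [-12.7, -7.2, 8.6]
width: 0.0245
grip_force: 6.8
```

```bash
python3 - <<'E'
from h import *
th();c=cam("wrist");barprof(c)
E
```

```text
tcp th 0.433 rad 0.0989 z 0.0842 w 0.0245 F [-12.7  -7.2   8.6]
-0.1 .#...#############...##############
-0.07 ..............#####################
0.0 .............##########............
0.07 .............##########............
0.1                               .    
0.12
```

Load is up again to ~15 N at the knob with the bar standing: snug. Let go and retreat.

Emit:
step_arm(
  deltas=[
    [[0,0,0,0,-0.003,0,28],[0,0,0,0,-0.003,0,38],[0,0,0,0,-0.003,0,38],[0,0,0,0,-0.003,-0.05,38],[0,0,0,0,-0.003,-0.11,60],[0,0,0,-0.03,-0.03,-0.15,60],[0,0,0,0.03,-0.06,-0.19,60],[0,0,0.2,0.06,-0.06,-0.2,60],[0,0,0.35,0.06,-0.06,-0.2,60],[0,0,0.35,0.06,-0.06,-0.2,60],[0,0,0.35,0.06,-0.06,-0.2,60]],
  ],
)

```text
time: 66.35
ee_pos: [0.4641, -0.0288, 0.2844]
eef_rot: [0.635, 0.772, 0.0, 0.0]
ft_force: [-0.2, 0.2, -0.9]
width: 0.0522
grip_force: 0.0
```

```bash
python3 - <<'E'
from h import *
th();print(readout.read_state()["ee_pos"]);c=cam("wrist");barprof(c);lids(c)
g=cv2.cvtColor(c["img"],cv2.COLOR_RGB2GRAY)
# knob & fin: darkest spots along their circles
H=lambda ang,r_,z:w2px(c,[*(HUB+r_*np.array([np.cos(ang),np.sin(ang)])),z])
def dark(r_,z,base,angs):
    return [(round(a,2),int(g[int(v+.5),int(u+.5)])) if 0<=v<419 and 0<=u<559 else (round(a,2),-1) for a in angs for u,v in [H(base+a,r_,z)]]
print("knob",dark(.1,.106,RW-np.pi/2,np.arange(.1,.66,.06)))
print("fin world",dark(.042,.098,RW+np.pi/2,np.arange(-.6,1.1,.1)))
E
```

```text
tcp th -0.539 rad 0.0709 z 0.2844 w 0.0522 F [-0.2  0.2 -0.9]
[ 0.46408119 -0.02883967  0.2844071 ]
-0.1 ...............####################
-0.07 ..............##########...........
0.0 ..............#########............
0.07 ..............#########............
0.1 ..............#########.........#..
0.12 ..............#########............
1 out 458.06806827849925 45.88429675745914
2 [[0.0641, 0.0304], [0.068, 0.0311], [0.0624, 0.0349]]
3 [[0.0677, -0.0388], [0.0638, -0.0374], [0.0666, -0.0357]]
4 none
knob [(np.float64(0.1), 208), (np.float64(0.16), 217), (np.float64(0.22), 44), (np.float64(0.28), 43), (np.float64(0.34), 46), (np.float64(0.4), 146), (np.float64(0.46), 142), (np.float64(0.52), 146), (np.float64(0.58), 148), (np.float64(0.64), 129)]
fin world [(np.float64(-0.6), 155), (np.float64(-0.5), 155), (np.float64(-0.4), 163), (np.float64(-0.3), 94), (np.float64(-0.2), 48), (np.float64(-0.1), 39), (np.float64(-0.0), 38), (np.float64(0.1), 134), (np.float64(0.2), 116), (np.float64(0.3), 89), (np.float64(0.4), 95), (np.float64(0.5), 112), (np.float64(0.6), 108), (np.float64(0.7), 106), (np.float64(0.8), 112), (np.float64(0.9), 91), (np.float64(1.0), 78)]
```

```bash
cat >> h.py <<'E'
def edges(c,z,xs,ys,tag):
    L=cv2.cvtColor(c["img"],cv2.COLOR_RGB2LAB).astype(np.float32)[:,:,2]
    P=np.array([[w2px(c,[*rack(x,y),z]) for x in xs] for y in ys],np.float32)
    a=cv2.remap(L,P[...,0].copy(),P[...,1].copy(),cv2.INTER_LINEAR).mean(0);d=np.gradient(cv2.GaussianBlur(a[None],(7,1),0)[0])
    i=np.argsort(-abs(d));out=[]
    for k in i:
        if all(abs(xs[k]-o[0])>.005 for o in out): out.append((round(float(xs[k]),4),round(float(d[k]),2)))
        if len(out)==4: break
    print(tag,sorted(out))
E
python3 - <<'E'
from h import *
c=cam("wrist")
for y in(.072,0.01,-.072): edges(c,.036,np.arange(0,.055,.0005),np.arange(y-.004,y+.004,.001),"bar %g"%y)
for y in(.072,0.015,-.072): edges(c,.045,np.arange(.075,.125,.0005),np.arange(y-.004,y+.004,.001),"fence %g"%y)
edges(c,.01,np.arange(-.14,-.1,.0005),np.arange(.05,.12,.005),"floor front")
E
```

```text
bar 0.072 [(0.011, -0.15), (0.0165, -3.39), (0.035, 3.75), (0.048, -0.25)]
bar 0.01 [(0.017, -3.13), (0.0355, 3.52), (0.0405, -0.84), (0.046, -0.5)]
bar -0.072 [(0.008, 0.32), (0.0175, -3.18), (0.0365, 3.63), (0.0475, -0.28)]
fence 0.072 [(0.078, -0.7), (0.088, 1.38), (0.0935, 1.03), (0.105, -3.47)]
fence 0.015 [(0.1, -0.33), (0.106, -1.25), (0.111, -0.87), (0.118, -0.32)]
fence -0.072 [(0.0785, -0.24), (0.095, 0.5), (0.1065, -3.15), (0.118, -0.14)]
floor front [(-0.1285, -0.36), (-0.1205, 3.26), (-0.1125, 0.04), (-0.106, 0.03)]
```

Bar face and fence edges are parallel, the bar is blocked at ≈ 0.0275–0.028 under twice its driving force, and the lever is at tighten. Handing in.

```bash
python3 - <<'E'
from h import *
print(r.close_job())
E
```

```text
the job is handed in; nothing more can be done
None
```

I packed all four tins upright, one to a bay, and the bar is tight on them at about 0.028. The lever is back at tighten, the jar and mill were left alone, and the job is handed in. Two things did not go straight through: the bay 2 tin got shifted mid-run and pushed the bay 3 tin too, so I re-set both. I had no pictures left for a final look, so the end state rests on position and force readings, with the tins in bays 1 and 4 last measured before the final tightening.

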